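# Take the backlash out and lock the microscope slide

### The job

The slide under the inspection microscope has been wound past its mark and its screw has slack: with a light hold on the handle wind the handwheel back well beyond the red zero line, until the slide itself has followed, then come up to the line clockwise only, so that red line and black index line meet with the slack taken up. Then nip the red-balled slide lock lever over clockwise until it is firm, without forcing it, and let go. Keep off the slide and its circuit board, and leave the things around the stand where they are.

Things in the scene. Friction and masses are not known exactly. Their poses are not given: they have to be found in the camera images.
- machine: Microscope stand with lead-screw slide, fixed. Origin: centre, at bench height; z up, y along the slide, -x the operator's side, handwheel at the -y end. Foot plate 270 x 300 x 15 mm; slide table 104 x 230 mm, top at 115 mm; column 22 mm thick at x +125 mm, 265 mm high, with an arm to the microscope tube (42 mm wide at x +15 mm, y 0, from 187 mm up).
- slide: The slide: steel table 104 x 230 mm, 93 to 115 mm above the bench, with a green circuit board (85 x 130 mm) in an aluminium edge holder on it, up to 145 mm; not to be touched. Moves along machine y. Its origin is at bench height; when the slide is at its true place for zero this is at machine x 0, y 0; it goes to +y with clockwise turning of the wheel.
- wheel_axis (a point): Point on the handwheel's axis, level with the middle of the crank handle's length (machine x 0, y -226 mm). The axis is parallel to machine y, 68 mm above the bench. Fixed.
- wheel: Black handwheel 96 mm across with crank handle and collar; rim at machine y -168 to -180 mm; origin on the axis at machine y 0. Clockwise, seen from its handle end (top going to machine +x), drives the slide to +y, 5 mm a turn. The worn nut has 0.8 mm of slack: 1.0 rad of light turning (1.5 N at the handle) before the slide follows (6 to 8 N). Both stay where they are left.
- handle (a point): Middle of the crank handle: black bar 16 mm in diameter, standing 68 mm out of the wheel (machine y -179 to -247 mm; this point -226), parallel to the axis, 38 mm from it, not spinning by itself. With red line at index it is 0.30 rad before the top (towards machine -x); at the start 0 to 1.6 rad clockwise of it. Bears 50 N, both fingers' squeeze included: hold it with 10 to 15 N.
- zero_line (a point): Point on the long red line of the wheel's aluminium collar (68 mm in diameter, 18 mm wide, 50 divisions of 0.1 mm of slide), 34 mm from the axis at machine y -158 mm. Turns with the wheel. At the start 0.3 to 1.9 rad clockwise past the index.
- index_mark (a point): Top of the collar (machine x 0, y -158 mm, 34 mm above the axis), where the black index line of the fixed ring beside it points: the red line belongs here.
- lock_axis (a point): Point on the slide lock's axis, level with the lever's ball. Axis parallel to machine x, 80 mm above the bench, on the operator's side at machine x -112 mm, y +40 mm. Fixed.
- lever: Black clamping lever of the slide lock, red ball at its end; origin on its axis (machine x). Clockwise seen from the operator (ball from the left, +y, up and over to the right, -y) tightens. It drags with 2 to 3 N at the ball, bites somewhere from 0.1 to 0.7 rad right of upright (differs, cannot be seen), then needs 6 N, rising 1.3 N per mm. Firm is 10 to 18 N. Stays nipped.
- lever_ball (a point): Centre of the lever's red ball, 20 mm in diameter, 62 mm from the lock's axis; arm 11 mm thick. At the start the lever is slack, leaning 0.2 to 1.1 rad to the left (+y) of upright.
- cam_mark (a point): Black mark on the brass cam disc (36 mm across) behind the lever's hub, 18 mm from the lock's axis, straight above it while the lock is slack (machine y +40 mm). The cam turns only after the lever has bitten: firm, the mark has gone 0.6 to 2 mm to the right (-y); it yields past 3.6 mm. Too little to rely on seeing.
- reel: Loose reel of solder, 60 mm in diameter, 46 mm high, left of the stand. Origin: centre of its underside. To be left alone.
- alu_knob: Loose aluminium amplifier knob, 42 mm in diameter, 20 mm high, in front of the stand. Origin: centre of its underside. To be left alone.
- driver: Loose screwdriver, 150 mm long, lying in front of the stand to the left. To be left alone.
- jar: Loose jar, 54 mm in diameter, 60 mm high, behind the handwheel. Origin: centre of its underside. To be left alone.

How it is judged:
By the outcome, as a careful person would: the job done as asked, in the order asked, and still so for the second after the job is handed in, with the robot touching nothing.
It also fails if it takes over 72 s, if anything falls off the work surface, if the arm or the gripper's body presses on something with over 40 N, if the wrist force passes 120 N, or if a joint passes its speed limit or range.

### The arm

A 6-joint arm with a two-finger parallel gripper is mounted at the origin on the work surface. World frame = base frame: x ahead of the robot, y to its left, z up, the work surface at z = 0. Lengths are in m, angles in rad, forces in N, time in s.
With the tool pointing down it reaches from about 0.3 to 0.775 m from the base axis. Payload 14.6 kg.
Tool frame: the origin (TCP) lies midway between the tips of the shut fingers; the grasp point (between the pads) lies 19 mm behind it (ctrl.tcp_to_grasp is the distance from the TCP to the grasp point, in m); x points along the fingers, y is the direction in which the jaws open and shut, and the axes are right-handed (so a half turn about x gives the same grasp; the last joint's range is limited). The gripper opens to 94 mm and grips with 3 to 60 N. Pads are 16 mm wide; open, the fingers measure 119 mm over their backs; the gripper's body (75 mm by 177 mm) begins 78 mm behind the grasp point.
Start: joints at [-1.35, 0.3, 1.521, -0, 1.321, -0.067], TCP at [0.156, -0.527, 0.205] pointing down, gripper open.
Joint ranges: [-3.03, 3.03], [-0.79, 2.21], [0.23, 2.52], [-1.04, 4.18], [0, 3.07], [-2.55, 2.55]. Speed limits (rad/s): [2.22, 2.22, 2.57, 3.14, 3.14, 3.14].

### API

Orientations are given as [roll, pitch, yaw] about the fixed x, y, z axes, in that order (R = Rz(yaw) Ry(pitch) Rx(roll)).
In Python, from station import ctrl gives the robot as it stands.
- The arm moves only by the tool jog_arm, never from a script. Its argument "rows" is one flat list of numbers, 7 for each row, row after row: the shift along the world's x, y, z in m, then the turn, a rotation vector about the world's x, y, z in degrees, then the closure, from 0 (fully open) to 1 (shut). A call has 1 to 8 rows; each row shifts and turns the commanded pose from where the row before left it; what a row does not reach is not made up. A row lasts 1/12 s, in which the tool goes at most 41.7 mm and 7.16 degrees, less where a joint would pass 70% of its speed; a pose out of reach is approached as far as the arm can. A call with a gripper value outside its range is refused whole. The fingers move at their own pace and stop on an object; "squeeze" is the grip in N (left out, the last holds). Time passes only in rows, so rows that do not move let the fingers close. It gives the time, the measured TCP pose, the force and the opening at its end, in the units of the state.
- ctrl.get_obs(): the state, without advancing time (a new reading comes with each control period).
- ctrl.camera(name): name is "scene" or "top"; returns (picture, depth): 480x640x3 uint8, red, green, blue; 480x640 float32, m along the optical axis (not along the pixel's ray), 0 where there is no reading.
- ctrl.camera_model(name): a dict with "K" (3x3 intrinsics, pixels), "extrinsics" (4x4, takes a point from camera to world coordinates). Camera axes: x right, y down, z forward; pixel columns grow to the right and rows downward; lengths in m; the calibration is good to about 2 mm. A picture is of the moment at which its call begins. camera_model takes no time and is no camera call.
- ctrl.hand_in(): hands the job in, once; it reports no verdict.
The state is a dict: "time_s": time; "qpos": joint angles; "joint_vel": joint speeds; "tau": joint torques, N m; "ee_pos": TCP position; "eef_rot": TCP orientation; "force": force on the tool from outside, world axes, zero at the start; "moment": the same for the moment, N m; "grip_width": finger opening in m.
Only numpy, scipy, OpenCV 4.12 (cv2) and the standard library are available. Lean on these libraries where they do the work, as an engineer would, in place of code of your own. Each camera call takes 0.05 s, during which the arm holds its last target.

## Working session

There is one attempt and no reset: what is moved stays moved. The work goes in short steps, Python scripts to look and compute and a tool call to move; the robot and the scene stay as the last step left them, time stands still between calls to the robot, and variables do not carry over. Pictures are saved under pics/ and viewed, and the job is handed in when it is done.

Besides the shell and the picture viewer there is one more tool, called after "Emit:" as a command line: name --argument value ..., lists and objects as JSON in quotes. jog_arm: Moves the arm, as the interface text tells. Its arguments: {"type":"object","properties":{"rows":{"type":"array"},"squeeze":{"type":"number"}},"required":["rows"]}

```bash
ls; mkdir -p pics; python3 - <<'E'
from station import ctrl
import cv2,numpy as np
print(ctrl.get_obs()); print(ctrl.tcp_to_grasp)
for n in("scene","top"):
    p,d=ctrl.camera(n); cv2.imwrite(f"pics/{n}0.png",p[:,:,::-1]); np.save(f"{n}0.npy",d)
    m=ctrl.camera_model(n); print(m)
E
```

```text
pics
{'time_s': 0.0, 'qpos': array([-1.34959094e+00,  3.00452783e-01,  1.52159314e+00,  4.83699615e-05,
        1.32070606e+00, -6.65863680e-02]), 'joint_vel': array([-0.00153511, -0.00013691,  0.00028323,  0.00043014, -0.00132262,
       -0.00166893]), 'tau': array([-2.24997391e-03, -5.31799006e+01, -3.52740097e+01,  7.07732281e-02,
        2.44574749e-02, -6.55601048e-05]), 'ee_pos': array([ 0.15606699, -0.52711247,  0.20489128]), 'eef_rot': array([-1.67777315,  1.56963605,  1.75159926]), 'force': array([0.23126868, 0.04336467, 0.23176166]), 'moment': array([ 0.02713388,  0.0391262 , -0.02410038]), 'grip_width': 0.09362815942962512}
0.0188
{'K': array([[533.90500911,   0.        , 319.8406878 ],
       [  0.        , 533.90500911, 253.23065325],
       [  0.        ,   0.        ,   1.        ]]), 'extrinsics': array([[-0.59625593,  0.57768639, -0.5574561 ,  1.10056476],
       [ 0.80277763,  0.43354317, -0.40937561,  0.48720708],
       [ 0.00519057, -0.69160592, -0.7222564 ,  0.82426445],
       [ 0.        ,  0.        ,  0.        ,  1.        ]])}
{'K': array([[556.82688313,   0.        , 322.26339424],
       [  0.        , 556.82688313, 239.52056556],
       [  0.        ,   0.        ,   1.        ]]), 'extrinsics': array([[ 0.01702192, -0.99049539,  0.13648857,  0.43753459],
       [-0.99965386, -0.01959797, -0.01755219,  0.07573346],
       [ 0.02006027, -0.13614255, -0.99048614,  1.07583303],
       [ 0.        ,  0.        ,  0.        ,  1.        ]])}
```

View pics/scene0.png

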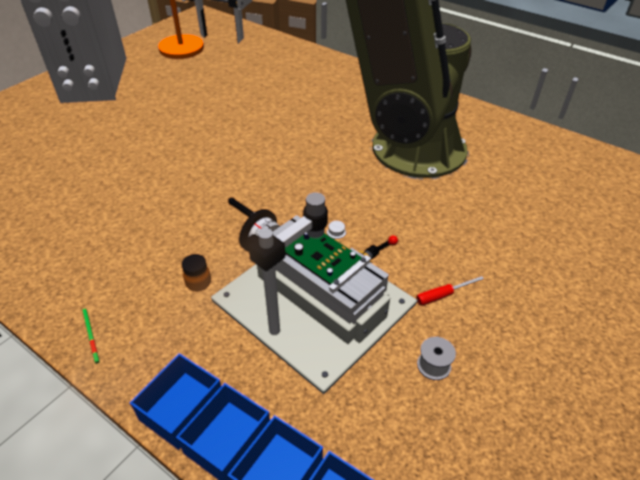

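View pics/top0.png

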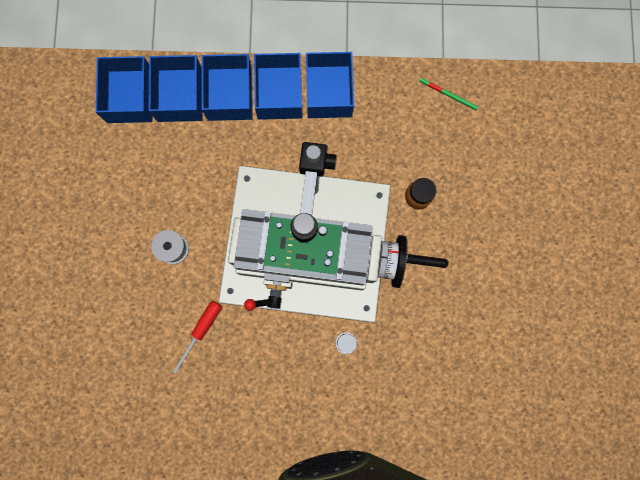

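```bash
cat > h.py <<'E'
import numpy as np,cv2
from scipy.optimize import least_squares
from station import ctrl
CM={n:ctrl.camera_model(n) for n in("scene","top")}
def proj(n,P):
    m=CM[n];E=m["extrinsics"];P=np.atleast_2d(P)
    c=(P-E[:3,3])@E[:3,:3]; u=c@m["K"].T
    return u[:,:2]/u[:,2:]
def onz(n,uv,z):
    m=CM[n];E=m["extrinsics"];uv=np.atleast_2d(uv)
    r=np.c_[uv,np.ones(len(uv))]@np.linalg.inv(m["K"]).T@E[:3,:3].T
    t=(z-E[2,3])/r[:,2]; return E[:3,3]+r*t[:,None]
def crop(n,img,x0,y0,x1,y1,s,name):
    c=cv2.resize(img[y0:y1,x0:x1,::-1],None,fx=s,fy=s,interpolation=cv2.INTER_CUBIC); cv2.imwrite(name,c)
E
python3 - <<'E'
from h import *
t=cv2.imread("pics/top0.png")[:,:,::-1];s=cv2.imread("pics/scene0.png")[:,:,::-1]
crop("top",t,210,150,460,330,3.2,"pics/tc.png")
crop("scene",s,180,170,460,390,2.8,"pics/sc.png")
P=onz("top",[(239,166),(390,185),(375,322),(220,303)],0.015);print(P)
for i in range(4):print(np.linalg.norm(P[i]-P[(i+1)%4]))
E
```

```text
[[ 0.72541173  0.22201442  0.015     ]
 [ 0.69388654 -0.07363045  0.015     ]
 [ 0.42847433 -0.04534216  0.015     ]
 [ 0.45901397  0.24783421  0.015     ]]
0.2973209161807705
0.2669154745885807
0.29476270637414426
0.2676460842712443
```

View pics/tc.png

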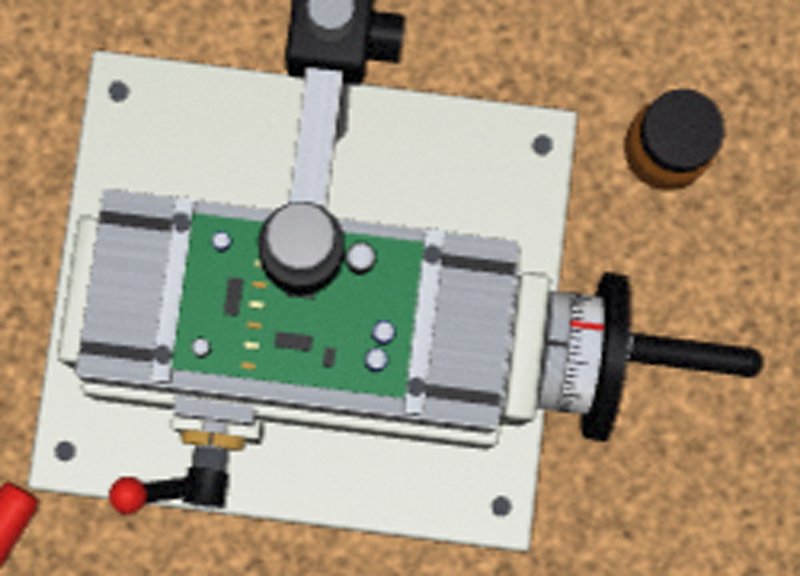

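View pics/sc.png

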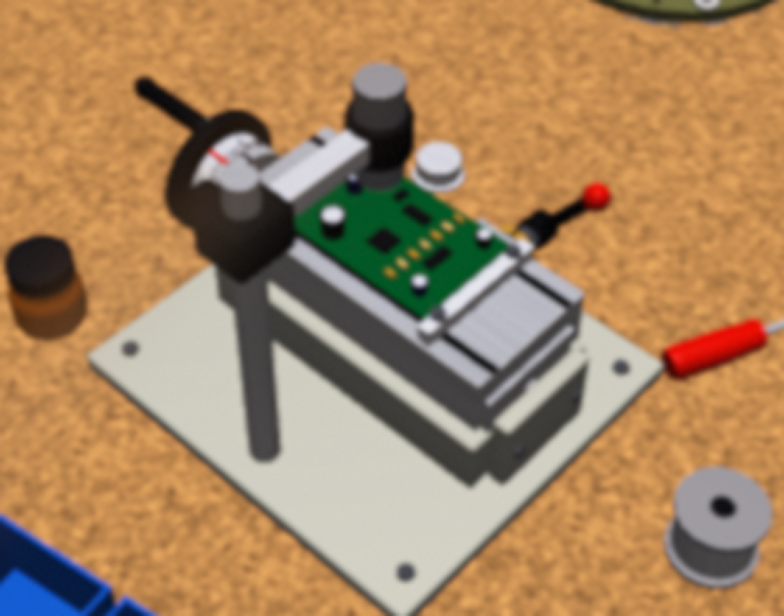

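```bash
cat >> h.py <<'E'
def M(p,P):
    c,s=np.cos(p[2]),np.sin(p[2]); R=np.array([[c,-s,0],[s,c,0],[0,0,1]])
    return np.atleast_2d(P)@R.T+[p[0],p[1],0]
E
python3 - <<'E'
from h import *
C=np.array([[.135,.15,.015],[.135,-.15,.015],[-.135,-.15,.015],[-.135,.15,.015]])
tp=np.array([(239.7,166.2),(390.3,185.3),(375,321.9),(219.7,302.5)])
sp=np.array([(323.9,390.7),(211.4,297.1),(418.6,301.4)]);si=[0,1,3]
ft=lambda p:(proj("top",M(p,C))-tp).ravel()
fs=lambda p:(proj("scene",M(p,C[si]))-sp).ravel()
for f in(ft,fs,lambda p:np.r_[ft(p),fs(p)]):
    r=least_squares(f,[.577,.088,-.1]);print(r.x,np.round(r.fun,1))
p=r.x
u=lambda x,y:(x/3.2+210,y/3.2+150)
# holes etc checks: red line, handle tip, ball; in machine frame
def inv(P):return (P-[p[0],p[1],0])@np.array([[np.cos(p[2]),-np.sin(p[2]),0],[np.sin(p[2]),np.cos(p[2]),0],[0,0,1]])
print(proj("top",M(p,[[0,-.158,.102],[0,-.226,.068],[-.112,.04,.08]])))
for a in np.arange(0,2,.2): print(round(a,1),(proj("top",M(p,[[.034*np.sin(a),-.158,.068+.034*np.cos(a)],[.038*np.sin(a-.3),-.247,.068+.038*np.cos(a-.3)]]))-[210,150])*3.2,(proj("scene",M(p,[[.038*np.sin(a-.3),-.247,.068+.038*np.cos(a-.3)]]))-[180,170])*2.8)
for a in np.arange(0.2,1.2,.1): print(round(a,1),(proj("top",M(p,[-.112,.04+.062*np.sin(a),.08+.062*np.cos(a)]))-[210,150])*3.2,(proj("scene",M(p,[-.112,.04+.062*np.sin(a),.08+.062*np.cos(a)]))-[180,170])*2.8)
E
```

```text
[ 0.57689894  0.08735723 -0.1066136 ] [-0.7 -1.   1.  -0.9  1.1  1.1 -1.3  0.7]
[ 0.5793681   0.09301655 -0.11601889] [ 0.   1.2 -0.3 -0.8  0.3 -0.9]
[ 0.57778281  0.08946697 -0.10893027] [-1.6 -1.7  0.1 -1.2 -0.2  0.7 -2.6 -0.  -0.3 -0.7 -1.2 -1.6 -1.  -2.8]
[[393.48239747 247.15384905]
 [427.64242233 254.16352462]
 [274.40882651 296.53610082]]
0.0 [[587.14367191 310.89231695]
 [745.95868705 351.03839889]] [[139.38347587  90.58278183]]
0.2 [[588.2828878  299.02003209]
 [747.89759751 337.41000076]] [[131.33485048  93.88959117]]
0.4 [[589.01158298 287.98836335]
 [749.21510916 323.81381482]] [[123.31145347  98.89634749]]
0.6 [[589.3017026  278.26818931]
 [749.85481092 310.85203018]] [[115.65896076 105.40545876]]
0.8 [[589.14607983 270.26021179]
 [749.79368207 299.0899235 ]] [[108.71183902 113.14585782]]
1.0 [[588.55792322 264.27713117]
 [749.04250949 289.02519464]] [[102.77507559 121.78560639]]
1.2 [[587.5690761  260.53273104]
 [747.64394011 281.06364153]] [[ 98.10725508 130.94901653]]
1.4 [[586.22734825 259.13786721]
 [745.66856137 275.50281626]] [[ 94.90653593 140.23692006]]
1.6 [[584.59327187 260.10259052]
 [743.20959495 272.52412334]] [[ 93.30076762 149.24830906]]
1.8 [[582.73662476 263.34312413]
 [740.37686024 272.19274269]] [[ 93.34248316 157.60143899]]
0.2 [[175.10416676 461.87468639]] [[549.17707204 179.78502   ]]
0.3 [[163.94374657 460.52963361]] [[556.16271108 185.84037557]]
0.4 [[153.27315548 459.2786332 ]] [[562.87265449 192.42603125]]
0.5 [[143.21503025 458.13581833]] [[569.22807811 199.46753259]]
0.6 [[133.88196082 457.11365521]] [[575.15442253 206.88399146]]
0.7 [[125.37487161 456.22277923]] [[580.58264091 214.58936455]]
0.8 [[117.78174185 455.4718801 ]] [[585.45033451 222.49385238]]
0.9 [[111.17668421 454.86763668]] [[589.70274143 230.50537682]]
1.0 [[105.61938389 454.4146998 ]] [[593.29355   238.5310924]]
1.1 [[101.15488498 454.11571946]] [[596.18551621 246.47888567]]
```

```bash
cat > fit.py <<'E'
from h import *
T=lambda x,y:np.array([x/3.2+210,y/3.2+150]);S=lambda x,y:np.array([x/2.8+180,y/2.8+170])
def pts(q):
    p=q[:3];a,b=q[3:5]
    L=lambda y:[.034*np.sin(a),y,.068+.034*np.cos(a)]
    H=lambda y:[.038*np.sin(a-.3),y,.068+.038*np.cos(a-.3)]
    B=[-.112,.04+.062*np.sin(b),.08+.062*np.cos(b)]
    return M(p,[L(-.158),H(-.247),B]),p
def res(q,full=False):
    P,p=pts(q)
    rt=proj("top",P)-[T(588,326),T(757,361),T(127,495)]
    rs=proj("scene",P)-[S(218,156),S(143,85),S(596,195)]
    # plate with offset
    C=np.array([[.135,.15,.015],[.135,-.15,.015],[-.135,-.15,.015],[-.135,.15,.015]])+[q[5],q[6],0]
    tp=np.array([(239.7,166.2),(390.3,185.3),(375,321.9),(219.7,302.5)])
    sp=np.array([(323.9,390.7),(211.4,297.1),(418.6,301.4)])
    k=np.r_[q[7],q[8]]
    rp=proj("top",M(p,C))-tp; rq=proj("scene",M(p,C[[0,1,3]]))-sp
    # scene image shift nuisance (calibration)
    rs=rs-k; rq=rq-k
    return np.r_[rt.ravel(),rs.ravel(),rp.ravel(),rq.ravel(),k/2]
if __name__=="__main__":
    for a0 in(.5,1.2):
        r=least_squares(res,[.577,.088,-.109,a0,.8,0.02,0,0,0]);print(np.round(r.x,4),r.cost);print(np.round(r.fun,1))
E
python3 fit.py
```

```text
[ 0.5568  0.0877 -0.1096  0.4032  0.6691  0.0204  0.0026 -1.0415 -1.5062] 9.897785766380661
[ 1.3 -0.1 -1.3  0.3  0.9  0.4 -0.1  0.3  0.5  0.7  0.1  0.8 -0.9 -1.5
  0.8 -0.9  0.5  1.  -1.9  0.2  0.2  0.2 -0.5 -0.6 -0.4 -1.7 -0.5 -0.8]
[ 0.5568  0.0877 -0.1096  0.4032  0.6691  0.0204  0.0026 -1.0415 -1.5062] 9.89778576637313
[ 1.3 -0.1 -1.3  0.3  0.9  0.4 -0.1  0.3  0.5  0.7  0.1  0.8 -0.9 -1.5
  0.8 -0.9  0.5  1.  -1.9  0.2  0.2  0.2 -0.5 -0.6 -0.4 -1.7 -0.5 -0.8]
```

```bash
cat >> h.py <<'E'
from scipy.spatial.transform import Rotation as Ro
PM=np.array([.5568,.0880,-.1096])
def st():
    o=ctrl.get_obs(); R=Ro.from_euler('xyz',o['eef_rot']); A=R.as_matrix()
    c,s=np.cos(PM[2]),np.sin(PM[2]); Rm=np.array([[c,-s,0],[s,c,0],[0,0,1]])
    e=o['ee_pos']; print('t',o['time_s'],'tcp',np.round(e,4),'mach',np.round((e-[PM[0],PM[1],0])@Rm,4),'F mach',np.round(o['force']@Rm,2),'w',round(o['grip_width'],4),'q',np.round(o['qpos'],2))
    return o,A,Rm
E
python3 - <<'E'
from h import *
o,A,Rm=st();print(np.round(A,3))
print('needed yaw deg', np.degrees(PM[2]-np.arctan2(A[1,1],A[0,1])))
g=M(PM,[-.0+.038*np.sin(.4032-.3),-.226,.068+.038*np.cos(.1)])[0];print(g, g-[0,0,.0188]-o['ee_pos'])
E
```

```text
t 0.1 tcp [ 0.1561 -0.5271  0.2049] mach [-0.331  -0.6553  0.2049] F mach [ 0.03 -0.22  0.11] w 0.0942 q [-1.35  0.3   1.52  0.    1.32 -0.07]
[[-0.     0.284 -0.959]
 [ 0.001 -0.959 -0.284]
 [-1.    -0.001 -0.   ]]
needed yaw deg 67.23059686996298
[ 0.53597111 -0.13707217  0.10581016] [ 0.3799042   0.39006623 -0.11793449]
```

Emit:
jog_arm --rows '[0.024,0.024,0,0,0,4.2,0,0.024,0.024,0,0,0,4.2,0,0.024,0.024,0,0,0,4.2,0,0.024,0.024,0,0,0,4.2,0,0.024,0.024,0,0,0,4.2,0,0.024,0.024,0,0,0,4.2,0,0.024,0.024,0,0,0,4.2,0,0.024,0.024,0,0,0,4.2,0]' --squeeze 12

```text
time_s: 0.77
ee_pos: [0.3489, -0.3339, 0.2053]
eef_rot: [-1.735, 1.571, 2.284]
force: [-0.1, -0.6, 0.1]
grip_width: 0.0941
```

Emit:
jog_arm --rows '[0.024,0.024,0,0,0,4.2,0,0.024,0.024,0,0,0,4.2,0,0.024,0.024,0,0,0,4.2,0,0.024,0.024,0,0,0,4.2,0,0.024,0.024,0,0,0,4.2,0,0.024,0.024,0,0,0,4.2,0,0.024,0.024,0,0,0,4.2,0,0.012,0.03,0,0,0,4.2,0]'

```text
time_s: 1.43
ee_pos: [0.5297, -0.1362, 0.2049]
eef_rot: [-1.776, 1.57, 2.83]
force: [0.7, -0.2, -0.3]
grip_width: 0.094
```

```bash
cat > look.py <<'E'
import sys
from h import *
n=sys.argv[1]
o,A,Rm=st();print('toolx,y mach',np.round(Rm.T@A[:,0],3),np.round(Rm.T@A[:,1],3))
cs=sys.argv[2] if len(sys.argv)>2 else 'ts'
if 't' in cs:
    t,_=ctrl.camera("top");cv2.imwrite(f"pics/raw_t{n}.png",t[:,:,::-1]);crop("top",t,330,210,460,310,6,f"pics/t{n}.png")
if 's' in cs:
    s,_=ctrl.camera("scene");cv2.imwrite(f"pics/raw_s{n}.png",s[:,:,::-1]);crop("scene",s,190,150,320,250,6,f"pics/s{n}.png")
E
python3 look.py 1
```

```text
t 1.4333 tcp [ 0.5297 -0.1362  0.2049] mach [-0.0025 -0.2259  0.2049] F mach [ 0.72 -0.16 -0.28] w 0.094 q [-0.32  0.29  1.53 -0.    1.32 -0.21]
toolx,y mach [-0.001  0.    -1.   ] [ 1.     0.003 -0.001]
```

View pics/t1.png

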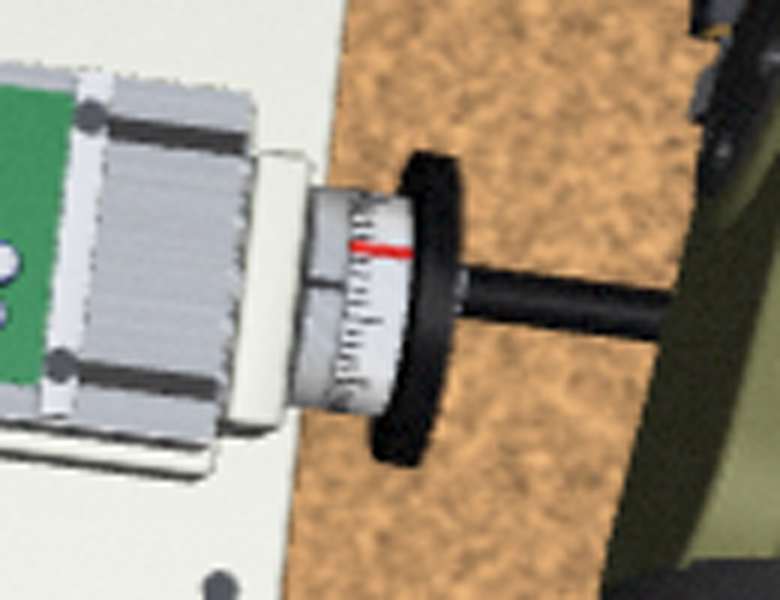

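View pics/s1.png

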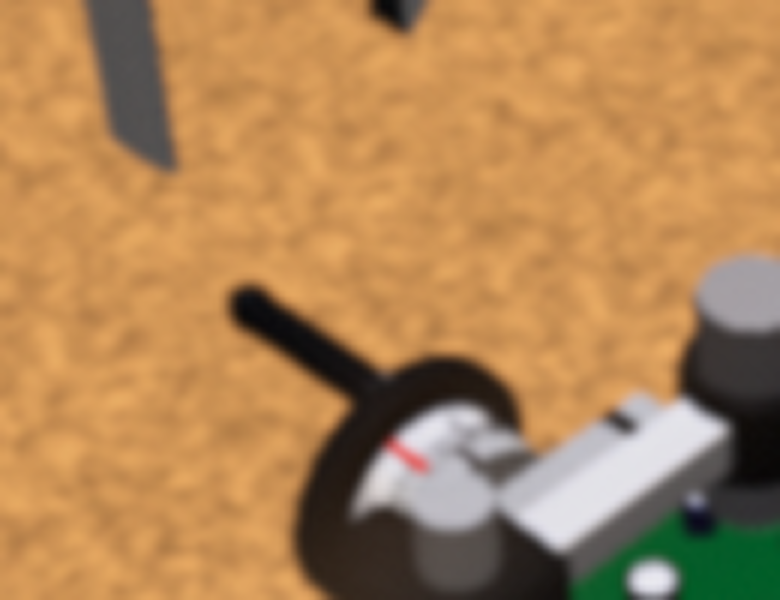

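Emit:
jog_arm --rows '[0.003,0,-0.02,0,0,0,0,0.003,0,-0.02,0,0,0,0,0,0,-0.02,0,0,0,0,0,0,-0.02,0,0,0,0,0,0,-0.02,0,0,0,0,0,0,-0.018,0,0,0,0,0,0,0,0,0,0,0,0,0,0,0,0,0,0.6]'

```text
time_s: 2.2
ee_pos: [0.5336, -0.1377, 0.0872]
eef_rot: [-1.751, 1.569, 2.85]
force: [-0.3, 0.2, -0.2]
grip_width: 0.0902
```

```bash
python3 look.py 2 s
```

```text
t 2.2 tcp [ 0.5336 -0.1377  0.0872] mach [ 0.0016 -0.2269  0.0872] F mach [-0.35  0.21 -0.17] w 0.0902 q [-0.32  0.43  1.64 -0.    1.08 -0.21]
toolx,y mach [-0.002  0.    -1.   ] [ 1.    -0.001 -0.002]
```

View pics/s2.png

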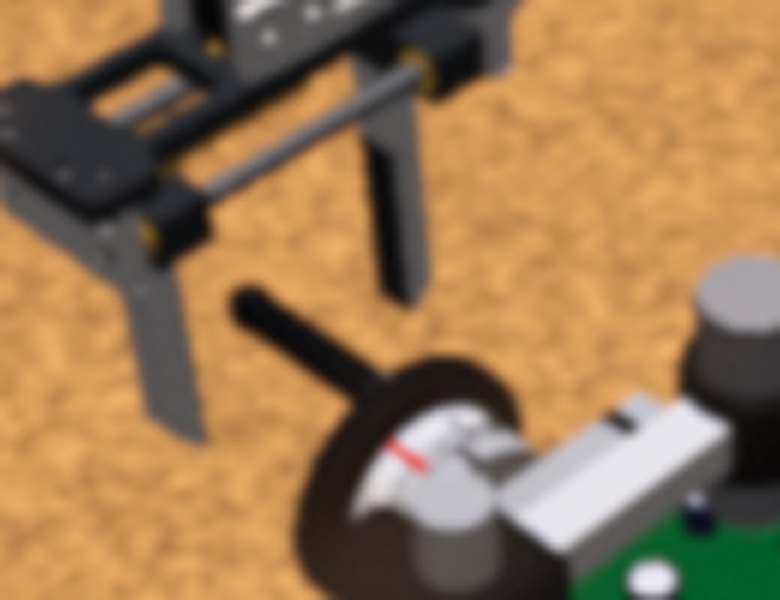

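Emit:
jog_arm --rows '[0.001,0,0,0,0,0,0.75,0,0,0,0,0,0,0.85,0,0,0,0,0,0,1,0,0,0,0,0,0,1,0,0,0,0,0,0,1,0,0,0,0,0,0,1,0,0,0,0,0,0,1,0,0,0,0,0,0,1]' --squeeze 12

```text
time_s: 2.92
ee_pos: [0.5351, -0.1374, 0.0875]
eef_rot: [-1.527, 1.571, 3.075]
force: [0.1, 1.3, -0.0]
grip_width: 0.0336
```

```bash
python3 look.py 3 ts
```

```text
t 2.9167 tcp [ 0.5351 -0.1374  0.0875] mach [ 0.0031 -0.2264  0.0875] F mach [-0.01  1.35 -0.04] w 0.0336 q [-0.32  0.43  1.64 -0.    1.08 -0.21]
toolx,y mach [-0. -0. -1.] [ 1. -0. -0.]
```

View pics/s3.png

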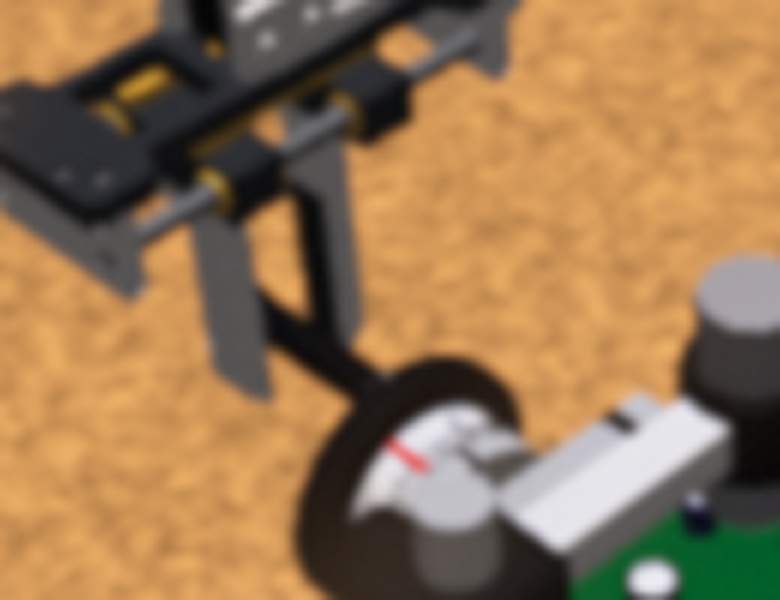

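View pics/t3.png

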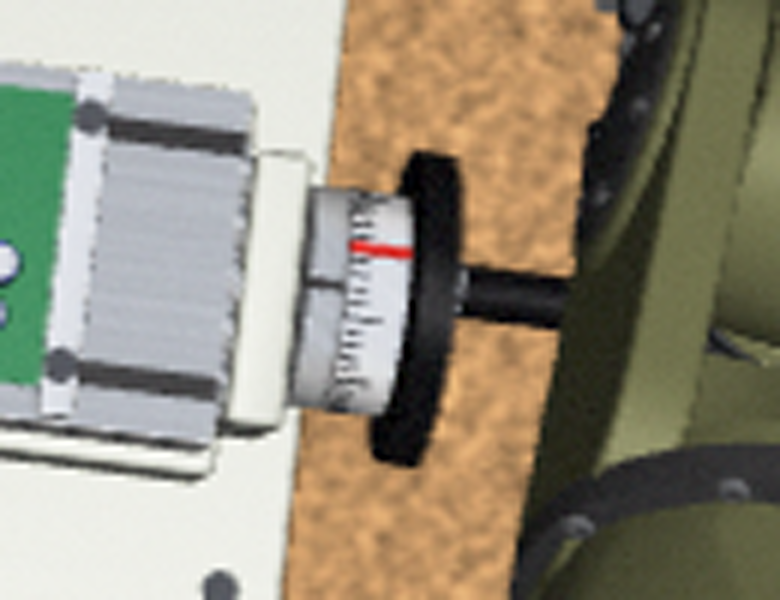

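Still closing; give the fingers more time.

Emit:
jog_arm --rows '[0,0,0,0,0,0,1,0,0,0,0,0,0,1,0,0,0,0,0,0,1,0,0,0,0,0,0,1,0,0,0,0,0,0,1]'

```text
time_s: 3.43
ee_pos: [0.5354, -0.1374, 0.0876]
eef_rot: [1.45, 1.57, -0.231]
force: [4.8, -0.9, -1.7]
grip_width: 0.0159
```

```bash
python3 look.py 4 t; python3 - <<'E'
from h import *
# arc: handle positions (machine) for handle angle phi from top, world deltas
PM2=PM
a=.4032-.3
for ph in np.arange(.1,-2.11,-.1):
    P=M(PM,[.038*np.sin(ph),-.226,.068+.038*np.cos(ph)-.0188])[0]
    print(round(ph,1),np.round(P*1000,1), np.round((P-last)*1000,1) if ph<.05 else ''); last=P
E
```

```text
t 3.4333 tcp [ 0.5354 -0.1374  0.0876] mach [ 0.0034 -0.2264  0.0876] F mach [ 4.89 -0.34 -1.69] w 0.0159 q [-0.32  0.43  1.64  0.    1.08 -0.21]
toolx,y mach [ 0.001 -0.    -1.   ] [ 1.    -0.001  0.001]
0.1 [ 535.9 -137.1   87. ] 
0.0 [ 532.1 -136.6   87.2] [-3.8  0.4  0.2]
-0.1 [ 528.3 -136.2   87. ] [-3.8  0.4 -0.2]
-0.2 [ 524.6 -135.8   86.4] [-3.7  0.4 -0.6]
-0.3 [ 520.9 -135.4   85.5] [-3.7  0.4 -0.9]
-0.4 [ 517.4 -135.    84.2] [-3.5  0.4 -1.3]
-0.5 [ 514.  -134.7   82.5] [-3.4  0.4 -1.7]
-0.6 [ 510.8 -134.3   80.6] [-3.2  0.4 -2. ]
-0.7 [ 507.7 -134.    78.3] [-3.   0.3 -2.3]
-0.8 [ 505.  -133.7   75.7] [-2.8  0.3 -2.6]
-0.9 [ 502.5 -133.4   72.8] [-2.5  0.3 -2.9]
-1.0 [ 500.3 -133.1   69.7] [-2.2  0.2 -3.1]
-1.1 [ 498.4 -132.9   66.4] [-1.9  0.2 -3.3]
-1.2 [ 496.9 -132.8   63. ] [-1.5  0.2 -3.5]
-1.3 [ 495.7 -132.6   59.4] [-1.2  0.1 -3.6]
-1.4 [ 494.9 -132.5   55.7] [-0.8  0.1 -3.7]
-1.5 [ 494.4 -132.5   51.9] [-0.5  0.1 -3.8]
-1.6 [ 494.3 -132.5   48.1] [-0.1  0.  -3.8]
-1.7 [ 494.6 -132.5   44.3] [ 0.3 -0.  -3.8]
-1.8 [ 495.3 -132.6   40.6] [ 0.7 -0.1 -3.7]
-1.9 [ 496.3 -132.7   36.9] [ 1.  -0.1 -3.7]
-2.0 [ 497.7 -132.9   33.4] [ 1.4 -0.2 -3.5]
-2.1 [ 499.5 -133.1   30. ] [ 1.7 -0.2 -3.4]
```

View pics/t4.png

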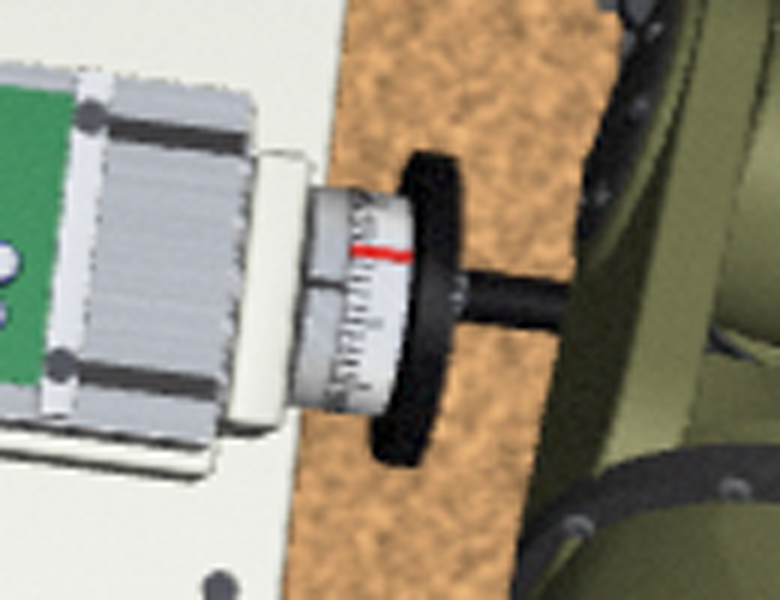

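Emit:
jog_arm --rows '[-0.0033,0.0004,0.0002,0,0,0,1,-0.0038,0.0004,-0.0002,0,0,0,1,-0.0037,0.0004,-0.0006,0,0,0,1,-0.0037,0.0004,-0.0009,0,0,0,1]'

```text
time_s: 3.82
ee_pos: [0.5221, -0.1361, 0.0873]
eef_rot: [1.446, 1.566, -0.235]
force: [9.2, -0.4, 6.1]
grip_width: 0.0155
```

```bash
python3 look.py 5 t
```

```text
t 3.8167 tcp [ 0.5221 -0.1361  0.0873] mach [-0.01   -0.2265  0.0873] F mach [9.23 0.58 6.11] w 0.0155 q [-0.32  0.4   1.68  0.    1.06 -0.21]
toolx,y mach [ 0.005 -0.001 -1.   ] [ 1.    -0.001  0.005]
```

View pics/t5.png

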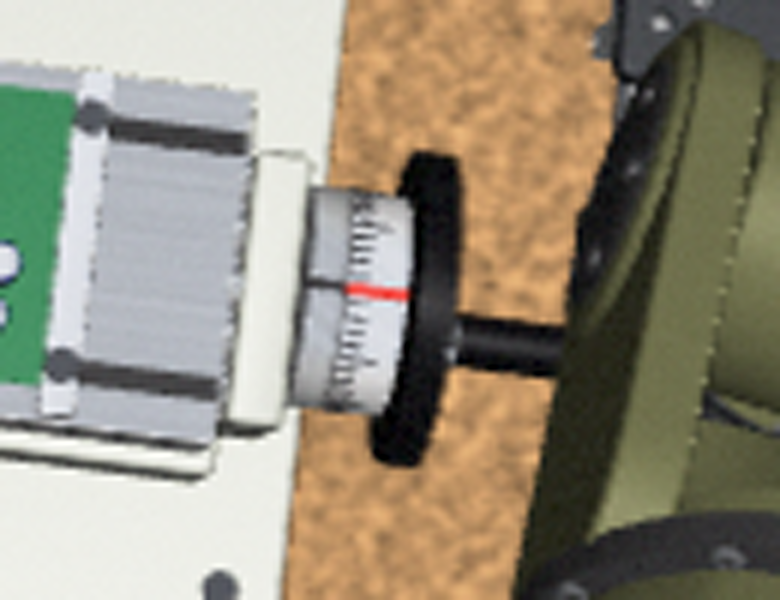

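Emit:
jog_arm --rows '[-0.0035,0.0004,-0.0003,0,0,0,1,-0.0034,0.0004,-0.0017,0,0,0,1,-0.0032,0.0003,-0.002,0,0,0,1,-0.003,0.0003,-0.0023,0,0,0,1]' --squeeze 10

```text
time_s: 4.2
ee_pos: [0.5088, -0.1347, 0.0809]
eef_rot: [1.431, 1.566, -0.25]
force: [7.4, -0.8, 4.6]
grip_width: 0.0156
```

```bash
python3 look.py 6 t
```

```text
t 4.2 tcp [ 0.5088 -0.1347  0.0809] mach [-0.0233 -0.2266  0.0809] F mach [7.4  0.04 4.56] w 0.0156 q [-0.33  0.39  1.72  0.    1.03 -0.22]
toolx,y mach [ 0.004 -0.001 -1.   ] [ 1.    -0.001  0.004]
```

View pics/t6.png

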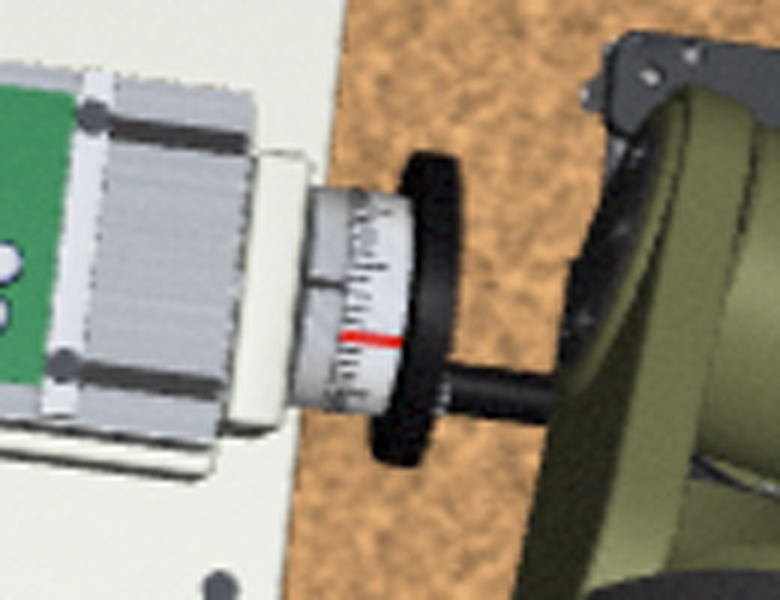

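Emit:
jog_arm --rows '[-0.0028,0.0003,-0.0026,0,0,0,1,-0.0025,0.0003,-0.0029,0,0,0,1,-0.0022,0.0002,-0.0031,0,0,0,1,-0.0019,0.0002,-0.0033,0,0,0,1,-0.0015,0.0002,-0.0035,0,0,0,1,-0.0012,0.0001,-0.0036,0,0,0,1]'

```text
time_s: 4.75
ee_pos: [0.4971, -0.1335, 0.062]
eef_rot: [1.422, 1.566, -0.259]
force: [10.6, 0.5, 5.4]
grip_width: 0.0155
```

Emit:
jog_arm --rows '[-0.0008,0.0001,-0.0037,0,0,0,1,-0.0005,0.0001,-0.0038,0,0,0,1,-0.0001,0,-0.0038,0,0,0,1,0.0003,0,-0.0038,0,0,0,1]'

```text
time_s: 5.08
ee_pos: [0.4961, -0.1334, 0.0469]
eef_rot: [1.385, 1.566, -0.296]
force: [7.3, -0.3, 8.6]
grip_width: 0.0157
```

```bash
python3 look.py 7 ts
```

```text
t 5.0833 tcp [ 0.4961 -0.1334  0.0469] mach [-0.0361 -0.2267  0.0469] F mach [7.3  0.47 8.64] w 0.0157 q [-0.33  0.41  1.78  0.    0.95 -0.22]
toolx,y mach [ 0.005 -0.001 -1.   ] [ 1.    -0.001  0.005]
```

View pics/t7.png

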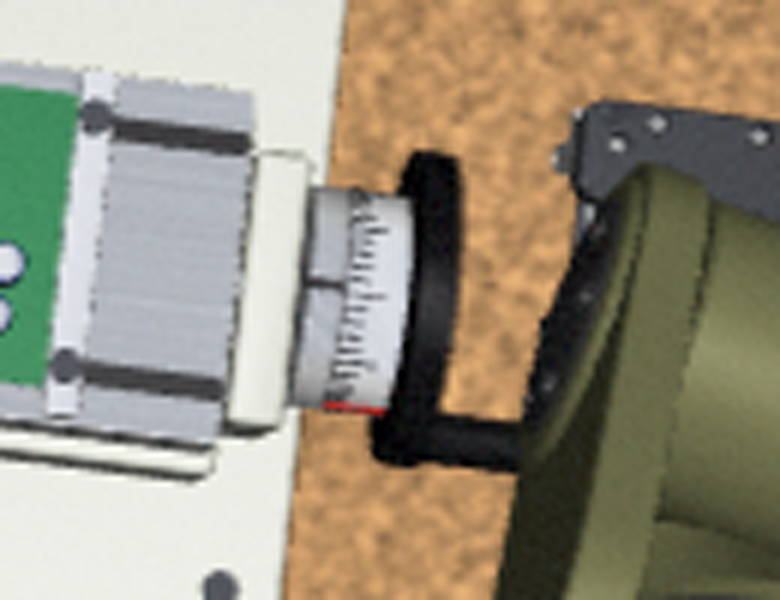

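View pics/s7.png

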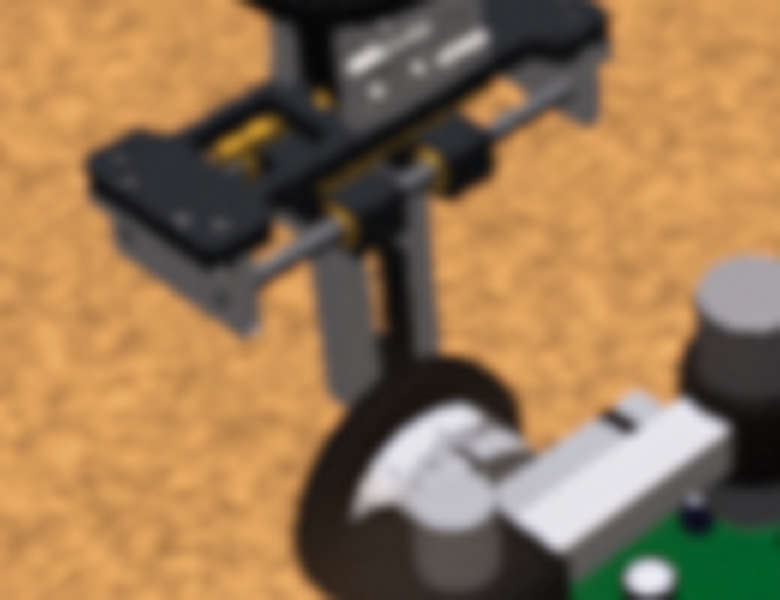

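Emit:
jog_arm --rows '[0.0003,0,-0.0038,0,0,0,1,0.0007,-0.0001,-0.0037,0,0,0,1,0.001,-0.0001,-0.0037,0,0,0,1,0.0014,-0.0002,-0.0035,0,0,0,1,0.0017,-0.0002,-0.0034,0,0,0,1]'

```text
time_s: 5.6
ee_pos: [0.499, -0.1336, 0.0277]
eef_rot: [-1.415, 1.57, -3.096]
force: [-3.9, -0.9, 6.4]
grip_width: 0.016
```

```bash
python3 look.py 8 t; cat > slide.py <<'E'
import sys
from h import *
def g(f): return cv2.cvtColor(cv2.imread(f),cv2.COLOR_BGR2GRAY).astype(np.float32)
ref=g("pics/raw_t1.png") 
# board/table region right of tube
for n in sys.argv[1:]:
    b=g(f"pics/raw_t{n}.png"); out=[]
    for (x0,y0,x1,y1) in((318,222,372,288),(235,212,290,270),(386,170,372+18,330)):
        if x1-x0<10: continue
        A=ref[y0:y1,x0:x1];B=b[y0:y1,x0:x1]
        W=np.eye(2,3,dtype=np.float32)
        cc,W=cv2.findTransformECC(A,B,W,cv2.MOTION_TRANSLATION,(3,200,1e-6));out.append((round(float(W[0,2]),3),round(float(W[1,2]),3),round(cc,3)))
    print(n,out)
E
python3 slide.py 3 4 5 6 7 8
```

```text
t 5.6 tcp [ 0.499  -0.1336  0.0277] mach [-0.0332 -0.2265  0.0277] F mach [-3.79 -1.29  6.35] w 0.016 q [-0.33  0.45  1.77 -0.    0.92 -0.22]
toolx,y mach [-0.001 -0.    -1.   ] [ 1.    -0.    -0.001]
3 [(-0.006, 0.002, 1.0), (-0.0, -0.002, 1.0)]
4 [(0.007, 0.007, 1.0), (0.007, 0.0, 1.0)]
5 [(0.112, 0.012, 0.995), (0.184, 0.029, 0.996)]
6 [(0.252, 0.066, 0.982), (0.353, 0.036, 0.986)]
7 [(0.657, 0.079, 0.994), (0.707, 0.119, 0.997)]
8 [(0.784, 0.09, 0.994), (0.842, 0.132, 0.995)]
```

View pics/t8.png

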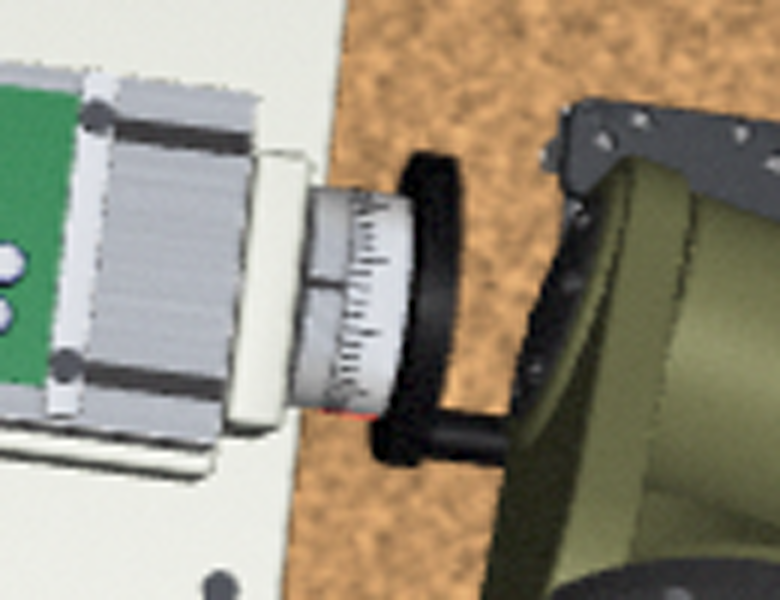

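Emit:
jog_arm --rows '[-0.0017,0.0002,0.0034,0,0,0,1,-0.0014,0.0002,0.0035,0,0,0,1,-0.001,0.0001,0.0037,0,0,0,1,-0.0007,0.0001,0.0037,0,0,0,1,-0.0003,0,0.0038,0,0,0,1,0.0001,0,0.0038,0,0,0,1,0.0005,-0.0001,0.0038,0,0,0,1,0.0008,-0.0001,0.0037,0,0,0,1]'

```text
time_s: 6.32
ee_pos: [0.4972, -0.1332, 0.0572]
eef_rot: [1.513, 1.567, -0.168]
force: [19.5, -3.3, -17.9]
grip_width: 0.023
```

```bash
python3 look.py 9 t;python3 slide.py 9
```

```text
t 6.3167 tcp [ 0.4972 -0.1332  0.0572] mach [-0.0351 -0.2264  0.0572] F mach [ 19.75  -1.17 -17.95] w 0.023 q [-0.33  0.4   1.77  0.    0.97 -0.22]
toolx,y mach [ 0.004 -0.    -1.   ] [ 1.    -0.001  0.004]
9 [(0.789, 0.095, 0.994), (0.857, 0.113, 0.995)]
```

View pics/t9.png

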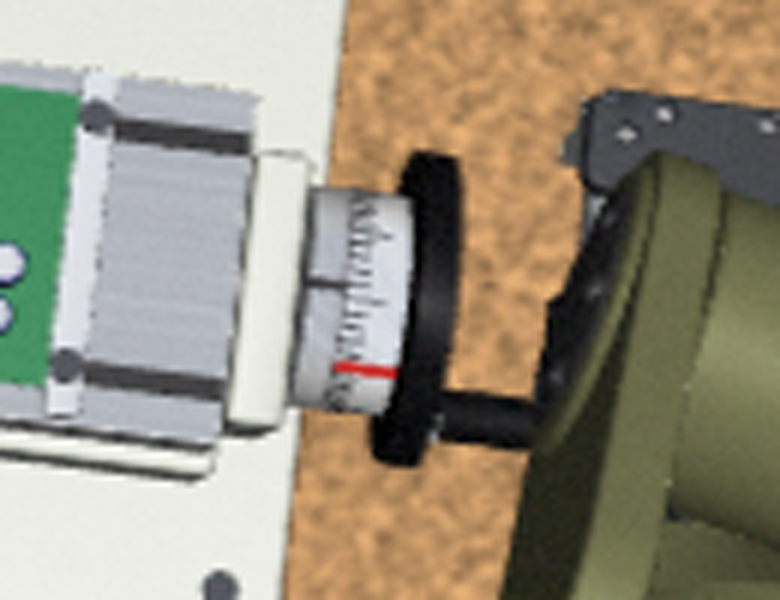

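```bash
cat > ang.py <<'E'
import sys
from h import *
def angle(n):
    im=cv2.imread(f"pics/raw_t{n}.png").astype(float)
    y0,y1,x0,x1=225,295,380,402
    w=im[y0:y1,x0:x1]; red=np.clip(w[...,2]-np.maximum(w[...,0],w[...,1])-50,0,None)
    bg=red
    ys,xs=np.mgrid[y0:y1,x0:x1]
    if red.sum()<50: return None
    # keep near the max
    i=np.unravel_index(cv2.GaussianBlur(red,(5,5),1).argmax(),red.shape)
    mk=red*(abs(ys-ys[i])<5)
    u=np.array([(xs*mk).sum(),(ys*mk).sum()])/mk.sum()
    # observed index line gives offset in v: predicted curve vs observed, along the collar
    A=np.linspace(-1.7,1.7,681)
    P=proj("top",M(PM,np.c_[.034*np.sin(A),-.158+0*A,.068+.034*np.cos(A)]))
    k=np.abs(P[:,1]-u[1]+0); 
    sel=A[np.argmin(np.hypot(*(P-u).T))]
    return u,round(sel,3)
if __name__=="__main__":
    for n in sys.argv[1:]: print(n,angle(n))
E
python3 ang.py 1 3 4 5 6 7 8 9; python3 -c "
from h import *
print(proj('top',M(PM,[0,-.152,.102])),proj('top',M(PM,[0,-.145,.102])))"
```

```text
1 (array([393.13153961, 251.24015944]), np.float64(0.43))
3 (array([393.09654827, 251.23161581]), np.float64(0.43))
4 (array([392.9950495 , 251.74306931]), np.float64(0.4))
5 (array([392.58615305, 258.23529412]), np.float64(0.035))
6 (array([391.54661619, 266.08991955]), np.float64(-0.385))
7 (array([388.57936508, 277.52222222]), np.float64(-1.29))
8 (array([389.13531353, 278.93069307]), np.float64(-1.7))
9 (array([390.56720099, 271.19358816]), np.float64(-0.69))
[[390.9349975 258.6128952]] [[386.99554032 258.10536568]]
```

Emit:
jog_arm --rows '[0.002,0,-0.001,0,0,0,1,0.002,0,-0.001,0,0,0,1,0,0,0,0,0,0,1]'

```text
time_s: 6.62
ee_pos: [0.5004, -0.1336, 0.0554]
eef_rot: [1.069, 1.569, -0.612]
force: [6.0, -5.6, -1.2]
grip_width: 0.0158
```

```bash
python3 look.py 10 t;python3 slide.py 10; python3 ang.py 10
```

```text
t 6.6167 tcp [ 0.5004 -0.1336  0.0554] mach [-0.0319 -0.2265  0.0554] F mach [ 6.58 -4.94 -1.17] w 0.0158 q [-0.33  0.41  1.76 -0.    0.97 -0.22]
toolx,y mach [ 0.002 -0.001 -1.   ] [ 1.    -0.001  0.002]
10 [(0.781, 0.087, 0.994), (0.837, 0.108, 0.995)]
10 (array([390.30693717, 272.09685864]), np.float64(-0.75))
```

```bash
python3 look.py 11 s
```

```text
t 6.6667 tcp [ 0.5004 -0.1337  0.0555] mach [-0.0318 -0.2265  0.0555] F mach [ 7.15 -3.84 -1.87] w 0.0157 q [-0.33  0.41  1.76 -0.    0.97 -0.22]
toolx,y mach [ 0.002 -0.001 -1.   ] [ 1.    -0.001  0.002]
```

View pics/s11.png

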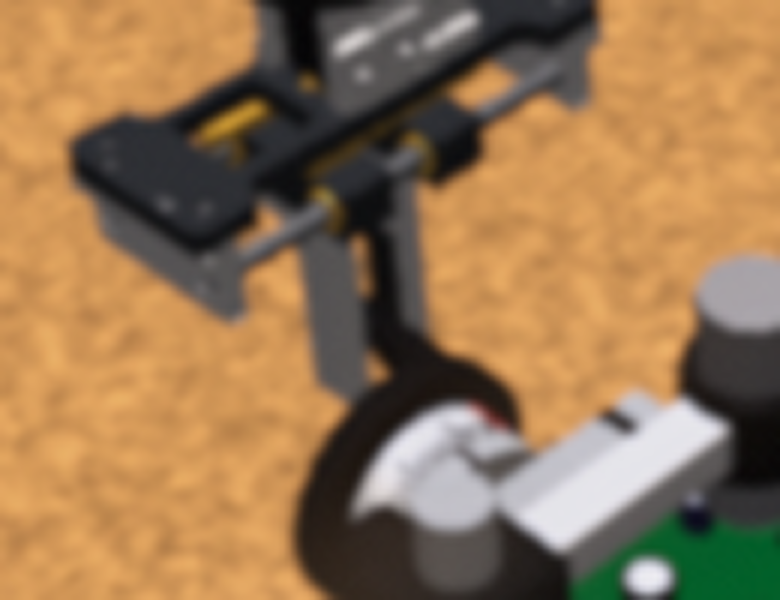

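Emit:
jog_arm --rows '[0.002,-0.0002,0.0033,0,0,0,1,0.0022,-0.0002,0.0031,0,0,0,1,0.0025,-0.0003,0.0029,0,0,0,1,0.0028,-0.0003,0.0026,0,0,0,1]' --squeeze 14

```text
time_s: 7.05
ee_pos: [0.5074, -0.1344, 0.0662]
eef_rot: [-1.455, 1.566, -3.136]
force: [-9.6, -6.7, -2.5]
grip_width: 0.0154
```

```bash
python3 look.py 12 t;python3 slide.py 12; python3 ang.py 12
```

```text
t 7.05 tcp [ 0.5074 -0.1344  0.0662] mach [-0.0248 -0.2265  0.0662] F mach [-8.82 -7.73 -2.5 ] w 0.0154 q [-0.33  0.41  1.73 -0.    1.01 -0.22]
toolx,y mach [-0.004 -0.001 -1.   ] [ 1.    -0.    -0.004]
12 [(0.754, 0.101, 0.994), (0.814, 0.109, 0.995)]
12 (array([391.30147433, 267.59328927]), np.float64(-0.47))
```

Emit:
jog_arm --rows '[0.0028,-0.0009,0.0026,0,0,0,1,0.003,-0.0009,0.0023,0,0,0,1,0.0016,-0.0005,0.001,0,0,0,1,0,0,0,0,0,0,1]' --squeeze 14

```text
time_s: 7.43
ee_pos: [0.5144, -0.1355, 0.0726]
eef_rot: [-1.81, 1.565, 2.792]
force: [-13.7, 5.2, 9.0]
grip_width: 0.0154
```

```bash
python3 look.py 13 t;python3 slide.py 13; python3 ang.py 13
```

```text
t 7.4333 tcp [ 0.5144 -0.1355  0.0726] mach [-0.0177 -0.2268  0.0726] F mach [-14.16   3.63   8.99] w 0.0154 q [-0.33  0.41  1.7   0.    1.03 -0.22]
toolx,y mach [-0.006  0.001 -1.   ] [ 1.    -0.    -0.006]
13 [(0.641, 0.073, 0.994), (0.674, 0.11, 0.996)]
13 (array([391.981277 , 263.3168507]), np.float64(-0.235))
```

View pics/t13.png

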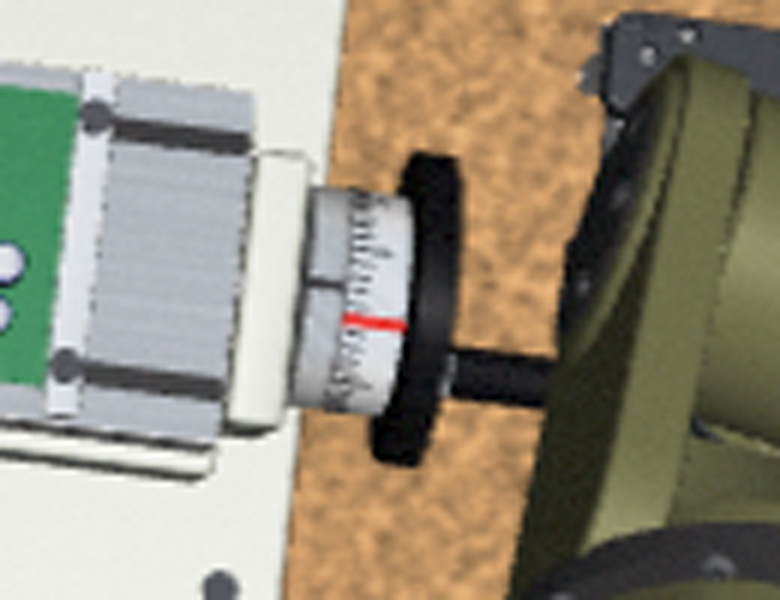

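Emit:
jog_arm --rows '[0.0018,0,0.0018,0,0,0,1,0.0018,0,0.0015,0,0,0,1,0.0018,0,0.001,0,0,0,1,0,0,0,0,0,0,1,0,0,0,0,0,0,1]'

```text
time_s: 7.9
ee_pos: [0.5202, -0.136, 0.0772]
eef_rot: [-1.673, 1.566, 2.929]
force: [-11.4, 1.6, 9.3]
grip_width: 0.0154
```

```bash
cat > gap.py <<'E'
import sys
from h import *
from ang import angle
def gap(n):
    im=cv2.imread(f"pics/raw_t{n}.png").astype(float); g=im.mean(2)
    vs=[];us=[]
    for x in range(382,386):
        col=g[250:265,x]; base=np.median(col); d=np.clip(base-col-15,0,None)
        i=d.argmax(); sl=slice(max(i-2,0),i+3)
        if d[sl].sum()>0: us.append(x);vs.append(250+(np.arange(15)[sl]*d[sl]).sum()/d[sl].sum())
    sl=float(np.diff(proj('top',M(PM,[[0,-.150,.102],[0,-.16,.102]])),axis=0)@np.array([0,1]) / (np.diff(proj('top',M(PM,[[0,-.150,.102],[0,-.16,.102]])),axis=0)@np.array([1,0])))
    u,_=angle(n)
    v0=np.mean(np.array(vs)+sl*(u[0]-np.array(us)))
    return dict(idx=np.round(vs,2),slope=round(sl,3),red=np.round(u,2),rad=round((v0-u[1])/18.6,3))
for n in sys.argv[1:]: print(n,gap(n))
E
python3 look.py 14 t;python3 slide.py 14; python3 gap.py 13 14
```

```text
t 7.9 tcp [ 0.5202 -0.136   0.0772] mach [-0.0119 -0.2267  0.0772] F mach [-11.52   0.38   9.3 ] w 0.0154 q [-0.32  0.42  1.68 -0.    1.05 -0.21]
toolx,y mach [-0.004  0.    -1.   ] [ 1.    -0.    -0.004]
14 [(0.586, 0.081, 0.994), (0.597, 0.105, 0.997)]
13 {'idx': array([256.6 , 256.77, 256.87, 257.05]), 'slope': 0.129, 'red': array([391.98, 263.32]), 'rad': np.float64(-0.29)}
14 {'idx': array([256.61, 256.8 , 256.88, 257.07]), 'slope': 0.129, 'red': array([392.37, 259.93]), 'rad': np.float64(-0.105)}gap.py:11: DeprecationWarning: Conversion of an array with ndim > 0 to a scalar is deprecated, and will error in future. Ensure you extract a single element from your array before performing this operation. (Deprecated NumPy 1.25.)
  sl=float(np.diff(proj('top',M(PM,[[0,-.150,.102],[0,-.16,.102]])),axis=0)@np.array([0,1]) / (np.diff(proj('top',M(PM,[[0,-.150,.102],[0,-.16,.102]])),axis=0)@np.array([1,0])))
```

View pics/t14.png

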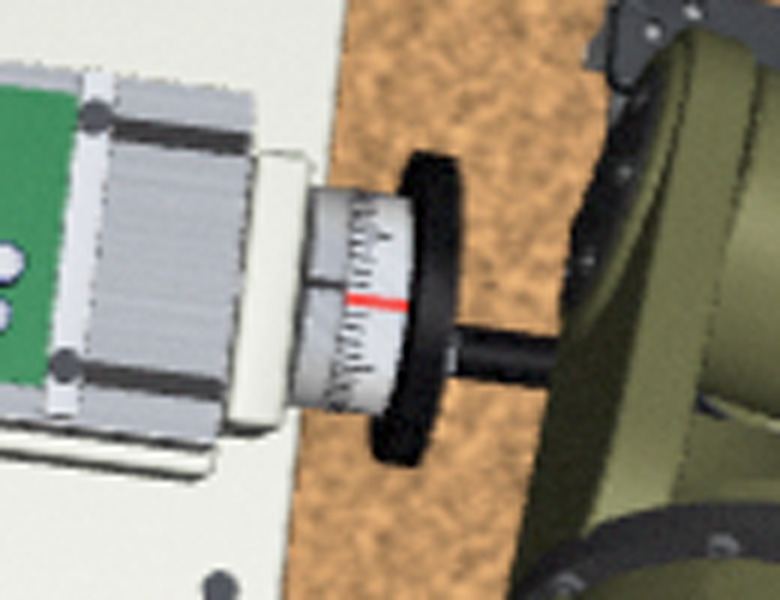

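Emit:
jog_arm --rows '[0.0015,-0.0001,0.001,0,0,0,1,0.0014,-0.0001,0.0008,0,0,0,1,0,0,0,0,0,0,1,0,0,0,0,0,0,1]'

```text
time_s: 8.28
ee_pos: [0.5232, -0.1363, 0.0791]
eef_rot: [-1.647, 1.567, 2.955]
force: [-11.0, 1.7, 8.6]
grip_width: 0.0153
```

```bash
python3 look.py 15 t;python3 slide.py 15; python3 gap.py 15 2>/dev/null
```

```text
t 8.2833 tcp [ 0.5232 -0.1363  0.0791] mach [-0.0089 -0.2267  0.0791] F mach [-11.15   0.52   8.57] w 0.0153 q [-0.32  0.42  1.67 -0.    1.05 -0.21]
toolx,y mach [-0.004  0.    -1.   ] [ 1.    -0.    -0.004]
15 [(0.56, 0.075, 0.994), (0.565, 0.086, 0.997)]
15 {'idx': array([256.61, 256.78, 256.88, 257.06]), 'slope': 0.129, 'red': array([392.6 , 258.24]), 'rad': np.float64(-0.012)}
```

View pics/t15.png

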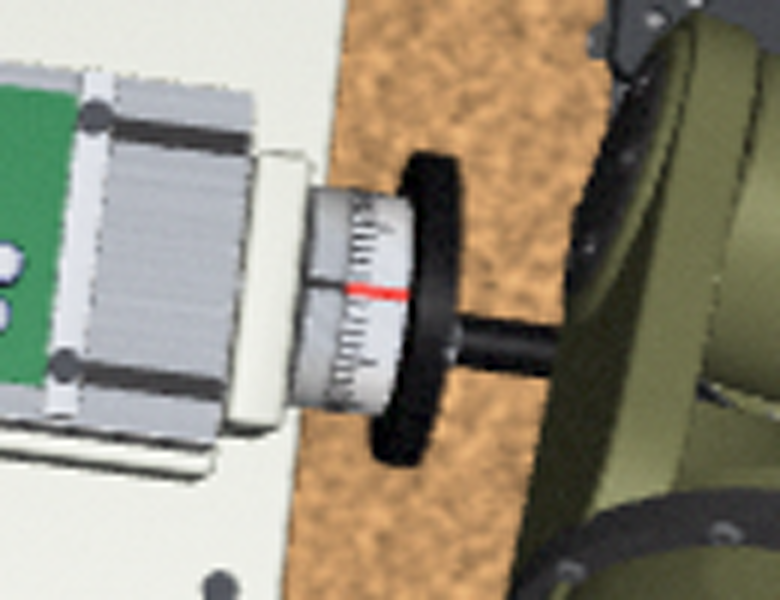

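Emit:
jog_arm --rows '[-0.001,0,0.0003,0,0,0,1,-0.0005,0,0.0005,0,0,0,1,0,0,0,0,0,0,1]'

```text
time_s: 8.58
ee_pos: [0.5226, -0.1362, 0.0795]
eef_rot: [-1.887, 1.569, 2.715]
force: [-4.2, 2.7, 0.5]
grip_width: 0.0153
```

```bash
python3 look.py 16 t; python3 gap.py 16 2>/dev/null
```

```text
t 8.5833 tcp [ 0.5226 -0.1362  0.0795] mach [-0.0094 -0.2266  0.0795] F mach [-4.52  2.22  0.52] w 0.0153 q [-0.32  0.42  1.68  0.    1.05 -0.21]
toolx,y mach [-0.002  0.001 -1.   ] [ 1.    -0.001 -0.002]
16 {'idx': array([256.6 , 256.78, 256.87, 257.09]), 'slope': 0.129, 'red': array([392.63, 258.31]), 'rad': np.float64(-0.016)}
```

Emit:
jog_arm --rows '[0,0,0,0,0,0,1,0,0,0,0,0,0,1,0,0,0,0,0,0,0.78,0,0,0,0,0,0,0.76,0,0,0,0,0,0,0.74,0,0,0,0,0,0,0.72]' --squeeze 5

```text
time_s: 9.13
ee_pos: [0.5236, -0.1367, 0.0797]
eef_rot: [1.255, 1.57, -0.426]
force: [-1.1, -0.3, 0.3]
grip_width: 0.0262
```

```bash
python3 look.py 17 t; python3 gap.py 17 2>/dev/null; python3 slide.py 17
```

```text
t 9.1333 tcp [ 0.5236 -0.1367  0.0797] mach [-0.0084 -0.227   0.0797] F mach [-1.04 -0.4   0.27] w 0.0262 q [-0.32  0.42  1.67 -0.    1.05 -0.21]
toolx,y mach [ 0.001 -0.    -1.   ] [ 1.    -0.001  0.001]
17 {'idx': array([256.6 , 256.78, 256.88, 257.09]), 'slope': 0.129, 'red': array([392.57, 258.18]), 'rad': np.float64(-0.009)}
17 [(0.535, 0.073, 0.994), (0.566, 0.1, 0.997)]
```

View pics/t17.png

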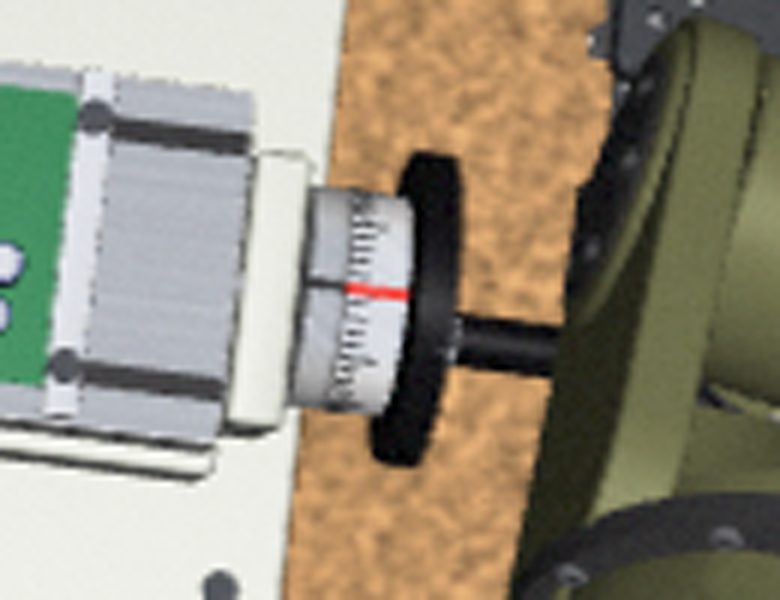

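Emit:
jog_arm --rows '[-0.0025,0,0,0,0,0,0.6,0,0,0,0,0,0,0.5,0,0,0,0,0,0,0.4,0,0,0.015,0,0,0,0.4,0,0,0.03,0,0,0,0.4,0,0,0.035,0,0,0,0.4,0,0,0.035,0,0,0,0.6,0,0,0.03,0,0,0,1]'

```text
time_s: 9.85
ee_pos: [0.5209, -0.1366, 0.227]
eef_rot: [1.363, 1.569, -0.318]
force: [0.1, -0.1, 0.9]
grip_width: 0.0465
```

```bash
python3 look.py 18 t; python3 gap.py 18 2>/dev/null; python3 - <<'E'
from h import *
b=.6691
print(M(PM,[[-.112,.04+.062*np.sin(b),.08+.062*np.cos(b)],[-.112,.04,.142]]))
E
```

```text
t 9.85 tcp [ 0.5209 -0.1366  0.227 ] mach [-0.0111 -0.2271  0.227 ] F mach [ 0.12 -0.09  0.95] w 0.0465 q [-0.32  0.26  1.52  0.    1.36 -0.21]
toolx,y mach [ 0.001 -0.    -1.   ] [ 1.    -0.001  0.001]
18 {'idx': array([256.61, 256.81, 256.89, 257.07]), 'slope': 0.129, 'red': array([392.56, 258.18]), 'rad': np.float64(-0.009)}
[[0.45405373 0.17823727 0.12863157]
 [0.44984724 0.14001064 0.142     ]]
```

Emit:
jog_arm --rows '[-0.035,0,0,0,0,5.6,1,-0.035,0,0,0,0,5.6,1,-0.035,0.01,0,0,0,5.6,1,-0.035,0.02,0,0,0,5.6,1,0,0.035,0,0,0,5.6,1,0,0.035,0,0,0,5.6,1,0,0.035,0,0,0,5.6,1,0,0.035,0,0,0,5.6,1]'

```text
time_s: 10.57
ee_pos: [0.3805, 0.0348, 0.2247]
eef_rot: [0.895, 1.57, 0.0]
force: [1.5, -0.3, 0.4]
grip_width: 0.0007
```

Emit:
jog_arm --rows '[0,0.035,0,0,0,5.6,1,0,0.035,0,0,0,5.6,1,0,0.035,0,0,0,5.6,1,0,0.035,0,0,0,5.6,1,0,0.03,0,0,0,5.6,1,0.025,0.01,0,0,0,5.6,1,0.025,0,0,0,0,0.4,1,0.02,0,0,0,0,0,1]'

```text
time_s: 11.23
ee_pos: [0.4519, 0.2143, 0.2242]
eef_rot: [-0.047, 1.571, -0.35]
force: [0.1, 0.0, 0.4]
grip_width: 0.0004
```

```bash
python3 look.py 20 ts
```

```text
t 11.2333 tcp [0.4519 0.2143 0.2242] mach [-0.118   0.1141  0.2242] F mach [0.11 0.02 0.41] w 0.0004 q [ 0.37  0.17  1.63 -0.    1.34 -0.9 ]
toolx,y mach [ 0. -0. -1.] [ 0.192  0.981 -0.   ]
```

View pics/raw_s20.png

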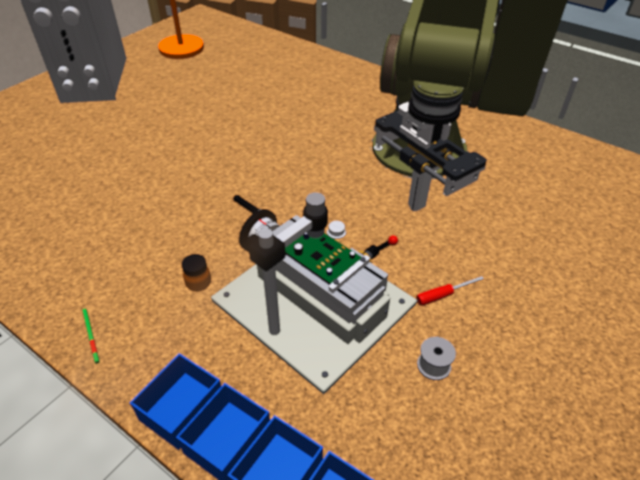

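View pics/raw_t20.png

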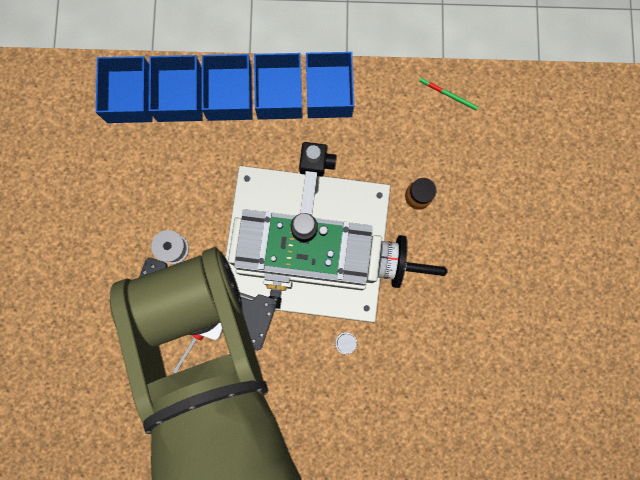

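Emit:
jog_arm --rows '[0.006,-0.0006,0,0,0,5.6,1,0,0,-0.02,0,0,5.5,1,0,0,-0.03,0,0,0,1,0,0,-0.03,0,0,0,1,0,0,-0.02,0,0,0,1,0,0,-0.002,0,0,0,1]'

```text
time_s: 11.83
ee_pos: [0.4548, 0.2121, 0.1191]
eef_rot: [-2.666, 1.565, -2.778]
force: [-0.8, -0.9, -0.1]
grip_width: 0.0004
```

```bash
cat > look2.py <<'E'
import sys
from h import *
n=sys.argv[1]
o,A,Rm=st();print('toolx,y mach',np.round(Rm.T@A[:,0],3),np.round(Rm.T@A[:,1],3))
s,_=ctrl.camera("scene");cv2.imwrite(f"pics/raw_s{n}.png",s[:,:,::-1]);crop("scene",s,330,190,460,290,6,f"pics/s{n}.png")
im=s.astype(float);w=im[200:275,340:420];red=np.clip(w[...,0]-np.maximum(w[...,1],w[...,2])-60,0,None)
ys,xs=np.mgrid[200:275,340:420]
if red.sum()>100:
    u=np.array([(xs*red).sum(),(ys*red).sum()])/red.sum()
    B=np.linspace(-1.2,1.2,481);P=proj("scene",M(PM,np.c_[-.112+0*B,.04+.062*np.sin(B),.08+.062*np.cos(B)]))-[-1.0,-1.5]
    d=np.hypot(*(P-u).T);i=d.argmin();print('ball px',u,'lean left',round(B[i],3),'res',round(d[i],2),'npx',(red>0).sum())
E
python3 look2.py 21
```

```text
t 11.8333 tcp [0.4548 0.2121 0.1191] mach [-0.115   0.1122  0.1191] F mach [-0.66 -1.01 -0.07] w 0.0004 q [ 0.36  0.29  1.75 -0.    1.11 -1.1 ]
toolx,y mach [-0.005 -0.003 -1.   ] [ 0.002  1.    -0.003]
ball px [392.16473601 238.73234971] lean left 0.61 res 0.3 npx 524
```

View pics/s21.png

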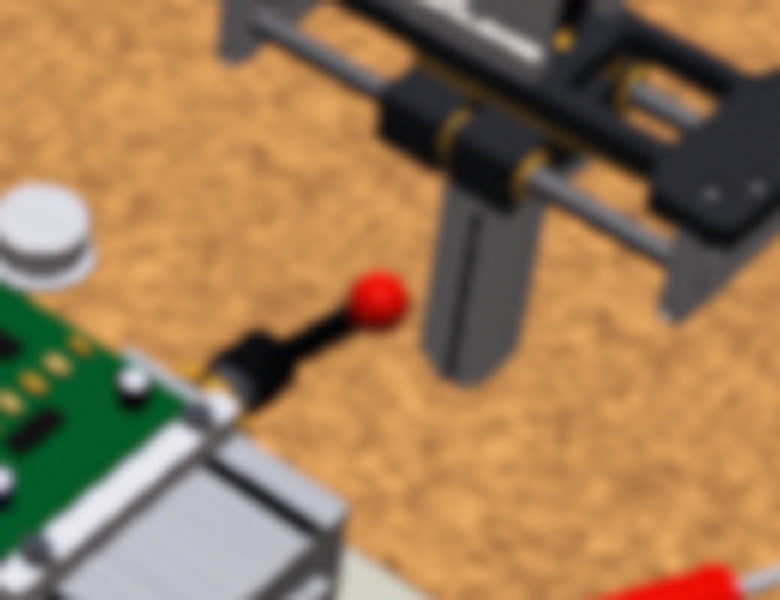

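Emit:
jog_arm --rows '[-0.0007,-0.006,0.002,0,0,0,1,-0.0007,-0.006,0.002,0,0,0,1,-0.0007,-0.006,0.002,0,0,0,1,-0.0007,-0.006,0.002,0,0,0,1,-0.0007,-0.006,0.002,0,0,0,1,-0.0007,-0.006,0.002,0,0,0,1,-0.0007,-0.006,0.002,0,0,0,1]'

```text
time_s: 12.47
ee_pos: [0.4523, 0.1725, 0.1405]
eef_rot: [1.096, 1.564, 0.984]
force: [-15.1, 13.8, 27.7]
grip_width: 0.0007
```

```bash
python3 look2.py 22
```

```text
t 12.4667 tcp [0.4523 0.1725 0.1405] mach [-0.1131  0.0725  0.1405] F mach [-16.48  12.02  27.7 ] w 0.0007 q [ 0.29  0.22  1.78  0.    1.13 -1.17]
toolx,y mach [ 0.003  0.006 -1.   ] [0.002 1.    0.006]
ball px [382.07674496 231.24644393] lean left 0.23 res 1.95 npx 570
```

View pics/s22.png

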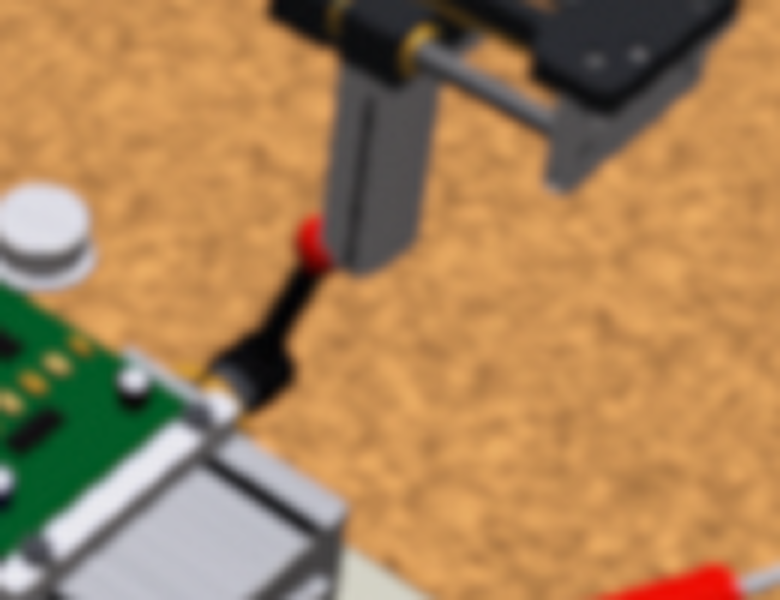

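Emit:
jog_arm --rows '[0.0005,0.006,0,0,0,0,1,0.001,0.008,0,0,0,0,1,0,0.004,0,0,0,0,1,0,0,0,0,0,0,1]'

```text
time_s: 12.85
ee_pos: [0.4536, 0.1892, 0.1369]
eef_rot: [0.301, 1.57, 0.19]
force: [0.4, 0.2, 0.3]
grip_width: 0.0005
```

```bash
python3 look2.py 23; python3 - <<'E'
from h import *
t,d=ctrl.camera("top");cv2.imwrite("pics/raw_t23.png",t[:,:,::-1]);crop("top",t,220,250,350,350,6,"pics/t23.png")
E
```

```text
t 12.85 tcp [0.4536 0.1892 0.1369] mach [-0.1137  0.0893  0.1369] F mach [0.34 0.23 0.29] w 0.0005 q [ 0.32  0.24  1.76 -0.    1.14 -1.14]
toolx,y mach [ 0.001  0.    -1.   ] [0.002 1.    0.   ]
ball px [383.64196923 229.22363077] lean left 0.23 res 0.61 npx 537
```

View pics/s23.png

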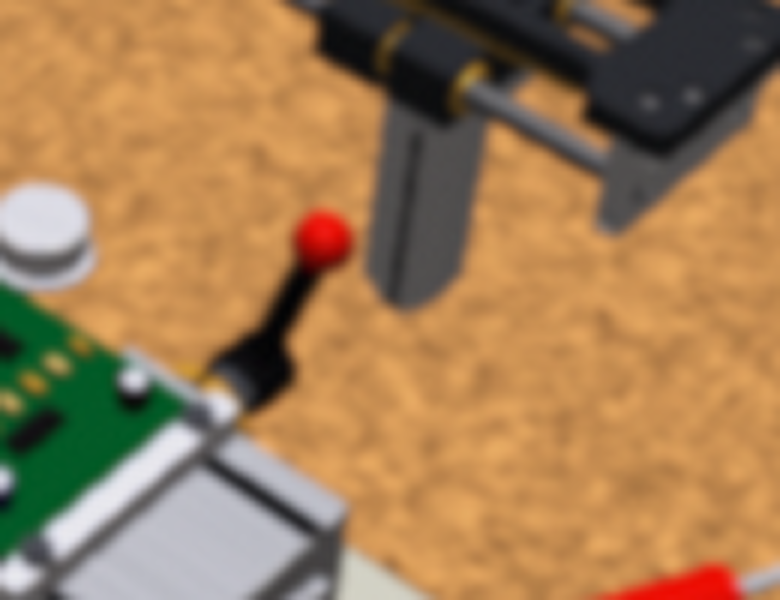

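View pics/t23.png

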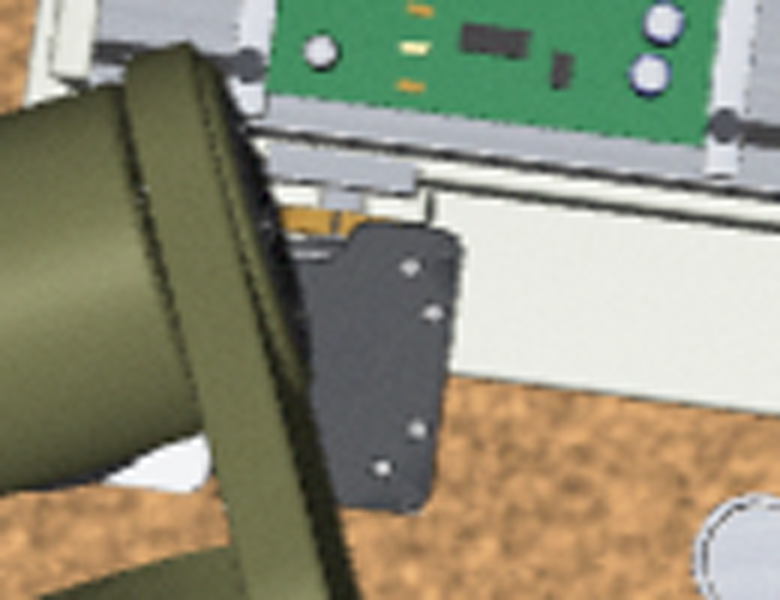

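```bash
python3 - <<'E'
from h import *
U={}
for n,f,b in(("top","pics/top0.png",(290,320,235,262)),("scene","pics/scene0.png",(225,255,380,405))):
    im=cv2.imread(f).astype(float);y0,y1,x0,x1=b;w=im[y0:y1,x0:x1]
    red=np.clip(w[...,2]-np.maximum(w[...,0],w[...,1])-60,0,None);ys,xs=np.mgrid[y0:y1,x0:x1]
    m=red>30;U[n]=np.array([xs[m].mean(),ys[m].mean()]);print(n,U[n],m.sum())
r=least_squares(lambda P:np.r_[proj("top",P)[0]-U["top"],proj("scene",P)[0]-U["scene"]],[.45,.18,.13]);print(r.x,r.fun)
Rm=np.array([[np.cos(PM[2]),-np.sin(PM[2]),0],[np.sin(PM[2]),np.cos(PM[2]),0],[0,0,1]])
print((r.x-[PM[0],PM[1],0])@Rm)
d=np.load("top0.npy");u=U["top"];print("depth",d[int(u[1]),int(u[0])]); d=np.load("scene0.npy");u=U["scene"];print(d[int(u[1]),int(u[0])])
for n in("top","scene"):
    E=CM[n]["extrinsics"];print(((r.x-E[:3,3])@E[:3,:3])[2])
E
```

```text
top [249.5 304.5] 92
scene [392.62162162 238.89189189] 74
[0.45498394 0.17961722 0.13053073] [-0.0526696   0.0284546  -0.06609156 -0.00161947]
[-0.11122631  0.07993079  0.13053073]
depth 0.9263896
0.9743124
0.9368670770123577
0.9868563763334579
```

```bash
python3 - <<'E'
import cv2
a=cv2.imread("pics/raw_s20.png")[90:220,360:490];b=cv2.imread("pics/raw_s3.png")[150:240,190:320]
cv2.imwrite("pics/z.png",cv2.resize(a,None,fx=6,fy=4.6,interpolation=3))
E
```

```text
(no output)
```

View pics/z.png

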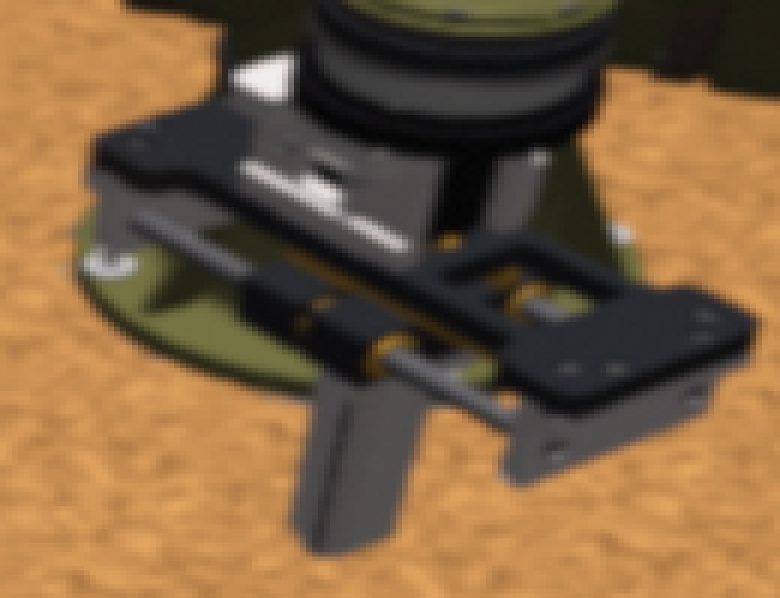

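Emit:
jog_arm --rows '[0,0,-0.008,0,0,0,1,0,0,-0.004,0,0,0,1,0,-0.006,0,0,0,0,1,-0.0005,-0.004,0,0,0,0,1,0,0,0,0,0,0,1]'

```text
time_s: 13.37
ee_pos: [0.4529, 0.1782, 0.1245]
eef_rot: [2.454, 1.57, 2.341]
force: [-0.2, 0.9, -0.6]
grip_width: 0.0005
```

```bash
python3 look2.py 24
```

```text
t 13.3667 tcp [0.4529 0.1782 0.1245] mach [-0.1131  0.0783  0.1245] F mach [-0.35  0.88 -0.61] w 0.0005 q [ 0.3   0.25  1.79  0.    1.11 -1.16]
toolx,y mach [-0.  0. -1.] [0.003 1.    0.   ]
ball px [382.05778663 228.7058553 ] lean left 0.18 res 0.01 npx 544
```

View pics/s24.png

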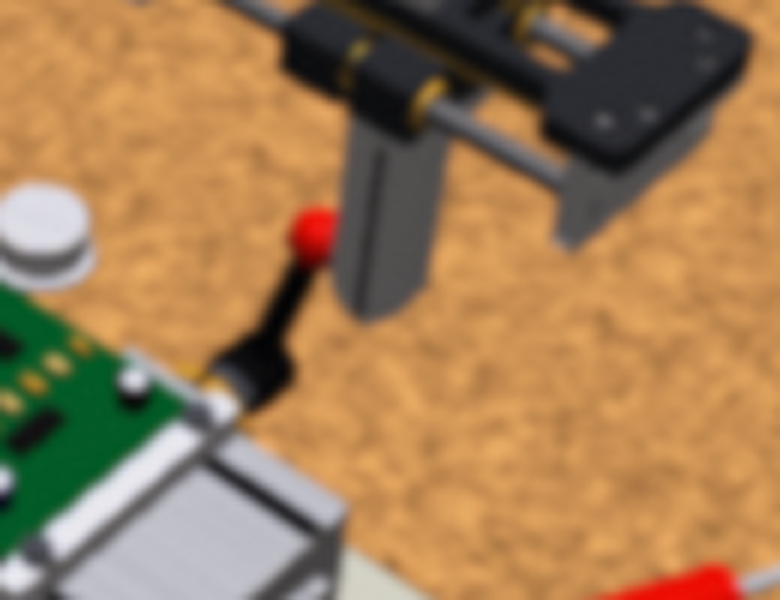

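Emit:
jog_arm --rows '[-0.0004,-0.004,0.0007,0,0,0,1,-0.0004,-0.004,0.0007,0,0,0,1,-0.0004,-0.004,0.0007,0,0,0,1,-0.0004,-0.003,0.0005,0,0,0,1,0,0,0,0,0,0,1]'

```text
time_s: 13.83
ee_pos: [0.4516, 0.1633, 0.1275]
eef_rot: [0.258, 1.57, 0.145]
force: [-0.4, 2.2, 2.3]
grip_width: 0.0007
```

```bash
python3 look2.py 25
```

```text
t 13.8333 tcp [0.4516 0.1633 0.1275] mach [-0.1128  0.0634  0.1275] F mach [-0.68  2.12  2.29] w 0.0007 q [ 0.27  0.23  1.8  -0.    1.11 -1.19]
toolx,y mach [ 0.001  0.    -1.   ] [0.003 1.    0.   ]
ball px [376.43599812 225.17150935] lean left -0.035 res 0.19 npx 597
```

Emit:
jog_arm --rows '[-0.0003,-0.0024,0.001,2.85,-0.31,0,1,-0.0003,-0.0024,0.001,2.85,-0.31,0,1,-0.0003,-0.0025,0.0008,2.85,-0.31,0,1]'

```text
time_s: 14.13
ee_pos: [0.4506, 0.1567, 0.1299]
eef_rot: [1.57, 1.418, 1.459]
force: [1.0, 2.9, -1.2]
grip_width: 0.0004
```

```bash
cat > lev.py <<'E'
from h import *
o,A,Rm=st(); e=(o['ee_pos']-[PM[0],PM[1],0])@Rm; F=o['force']@Rm
x=Rm.T@A[:,0]; th=np.arctan2(x[1],-x[2]); 
y=Rm.T@A[:,1]
# theta from geometry: perpendicular distance of tool axis from lock axis ; lever angle
C=np.array([.04,.08]); q=e[1:]
from scipy.optimize import brentq
# face line: point q - .0125*l_t, direction tool x. ball touches: (ball - q).l_t = -.0225
l=np.array([np.cos(th),np.sin(th)])
f=lambda t:(C+.062*np.array([-np.sin(t),np.cos(t)])-q)@l+.0225
t=brentq(f,th-1.2,th+1.2)
lt=np.array([np.cos(t),np.sin(t)]);rt=np.array([-np.sin(t),np.cos(t)])
b=C+.062*rt
cp=b+.010*l # contact point
r=cp-C; tq=r[0]*F[2]-r[1]*F[1] # moment x of F (on tool) about axis; lever gets -; 
print('tilt',round(th,3),'lever right',round(t,3),'Ftan',round(F[1:]@lt,2),'Frad',round(F[1:]@rt,2),'Fx',round(F[0],2),'F from torque',round(-tq/.062,2),'tip depth below ball',round((b-q)@np.array([-np.sin(th),np.cos(th)])*1000,1))
E
python3 lev.py
```

```text
t 14.1333 tcp [0.4506 0.1567 0.1299] mach [-0.1131  0.0567  0.1299] F mach [ 0.71  2.95 -1.16] w 0.0004 q [ 0.17  0.19  1.86  0.17  1.06 -1.36]
tilt 0.152 lever right 0.127 Ftan 2.77 Frad -1.53 Fx 0.71 F from torque 3.03 tip depth below ball 15.2
```

Emit:
jog_arm --rows '[-0.0003,-0.0026,0.0006,2.85,-0.31,0,1,-0.0003,-0.0026,0.0006,2.85,-0.31,0,1]'

```text
time_s: 14.3
ee_pos: [0.4499, 0.1513, 0.1311]
eef_rot: [1.573, 1.318, 1.461]
force: [1.3, 3.1, -2.4]
grip_width: 0.0002
```

```bash
python3 lev.py
```

```text
t 14.3 tcp [0.4499 0.1513 0.1311] mach [-0.1131  0.0512  0.1311] F mach [ 1.    3.26 -2.42] w 0.0002 q [ 0.11  0.17  1.89  0.29  1.05 -1.49]
tilt 0.253 lever right 0.235 Ftan 2.61 Frad -3.11 Fx 1.0 F from torque 3.12 tip depth below ball 15.3
```

Emit:
jog_arm --rows '[-0.0003,-0.0026,0.0005,2.85,-0.31,0,1]'

```text
time_s: 14.38
ee_pos: [0.4496, 0.1486, 0.1316]
eef_rot: [1.573, 1.268, 1.461]
force: [1.0, 3.2, -1.4]
grip_width: 0.0005
```

```bash
python3 lev.py
```

```text
t 14.3833 tcp [0.4496 0.1486 0.1316] mach [-0.1132  0.0485  0.1316] F mach [ 0.63  3.3  -1.39] w 0.0005 q [ 0.07  0.17  1.9   0.35  1.04 -1.56]
tilt 0.303 lever right 0.286 Ftan 2.77 Frad -2.26 Fx 0.63 F from torque 3.15 tip depth below ball 15.3
```

Emit:
jog_arm --rows '[-0.0003,-0.0026,0.0003,2.85,-0.31,0,1]'

```text
time_s: 14.47
ee_pos: [0.4493, 0.146, 0.1319]
eef_rot: [1.574, 1.218, 1.462]
force: [0.5, 2.6, -0.9]
grip_width: 0.0006
```

```bash
python3 lev.py
```

```text
t 14.4667 tcp [0.4493 0.146  0.1319] mach [-0.1132  0.0459  0.1319] F mach [ 0.18  2.59 -0.94] w 0.0006 q [ 0.04  0.17  1.91  0.41  1.05 -1.62]
tilt 0.353 lever right 0.337 Ftan 2.13 Frad -1.74 Fx 0.18 F from torque 2.42 tip depth below ball 15.3
```

Emit:
jog_arm --rows '[-0.0003,-0.0026,0.0003,2.85,-0.31,0,1]'

```text
time_s: 14.55
ee_pos: [0.449, 0.1436, 0.1323]
eef_rot: [1.574, 1.168, 1.462]
force: [1.9, 7.7, -1.7]
grip_width: 0.0005
```

```bash
python3 lev.py
```

```text
t 14.55 tcp [0.449  0.1436 0.1323] mach [-0.1132  0.0435  0.1323] F mach [ 1.06  7.88 -1.71] w 0.0005 q [ 0.    0.17  1.93  0.47  1.05 -1.69]
tilt 0.403 lever right 0.383 Ftan 6.67 Frad -4.53 Fx 1.06 F from torque 7.42 tip depth below ball 15.3
```

Emit:
jog_arm --rows '[0,0,0,0,0,0,1,0,0,0,0,0,0,1]'

```text
time_s: 14.72
ee_pos: [0.4489, 0.1432, 0.132]
eef_rot: [1.577, 1.171, 1.463]
force: [0.3, 4.8, -0.4]
grip_width: 0.0004
```

```bash
python3 lev.py
```

```text
t 14.7167 tcp [0.4489 0.1432 0.132 ] mach [-0.1132  0.0431  0.132 ] F mach [-0.26  4.77 -0.39] w 0.0004 q [ 0.    0.17  1.93  0.46  1.05 -1.69]
tilt 0.399 lever right 0.39 Ftan 4.26 Frad -2.17 Fx -0.26 F from torque 4.62 tip depth below ball 15.3
```

Emit:
jog_arm --rows '[-0.0001,-0.001,0,1,-0.11,0,1,-0.0001,-0.001,0,1,-0.11,0,1,0,0,0,0,0,0,1]'

```text
time_s: 14.97
ee_pos: [0.4487, 0.1419, 0.1322]
eef_rot: [1.576, 1.135, 1.464]
force: [2.3, 8.4, 0.1]
grip_width: 0.0004
```

```bash
python3 lev.py
```

```text
t 14.9667 tcp [0.4487 0.1419 0.1322] mach [-0.1134  0.0418  0.1322] F mach [1.35 8.64 0.07] w 0.0004 q [-0.02  0.17  1.93  0.5   1.06 -1.73]
tilt 0.436 lever right 0.418 Ftan 7.93 Frad -3.44 Fx 1.35 F from torque 8.51 tip depth below ball 15.5
```

Emit:
jog_arm --rows '[-0.0001,-0.001,0,1,-0.11,0,1,-0.0001,-0.0005,0,0.5,0,0,1,0,0,0,0,0,0,1]'

```text
time_s: 15.22
ee_pos: [0.4486, 0.1407, 0.1322]
eef_rot: [1.578, 1.109, 1.466]
force: [4.2, 11.0, -0.8]
grip_width: 0.0007
```

```bash
python3 lev.py
```

```text
t 15.2167 tcp [0.4486 0.1407 0.1322] mach [-0.1133  0.0405  0.1322] F mach [ 2.96 11.39 -0.79] w 0.0007 q [-0.04  0.17  1.94  0.53  1.06 -1.77]
tilt 0.462 lever right 0.442 Ftan 9.96 Frad -5.58 Fx 2.96 F from torque 10.89 tip depth below ball 15.4
```

Emit:
jog_arm --rows '[-0.0001,-0.001,0,1,-0.11,0,1,0,-0.0003,0,0.5,0,0,1,0,0,0,0,0,0,1]'

```text
time_s: 15.47
ee_pos: [0.4485, 0.1395, 0.1323]
eef_rot: [1.58, 1.083, 1.468]
force: [3.0, 12.1, -0.6]
grip_width: 0.0008
```

```bash
python3 lev.py
```

```text
t 15.4667 tcp [0.4485 0.1395 0.1323] mach [-0.1133  0.0394  0.1323] F mach [ 1.63 12.3  -0.58] w 0.0008 q [-0.05  0.17  1.94  0.56  1.07 -1.8 ]
tilt 0.488 lever right 0.465 Ftan 10.74 Frad -6.03 Fx 1.63 F from torque 11.75 tip depth below ball 15.5
```

Emit:
jog_arm --rows '[0,-0.0006,0,0.5,0,0,1,0,0,0,0,0,0,1,0,0,0,0,0,0,1]'

```text
time_s: 15.72
ee_pos: [0.4485, 0.1391, 0.1323]
eef_rot: [1.582, 1.074, 1.469]
force: [4.1, 12.7, -0.9]
grip_width: 0.0007
```

```bash
python3 lev.py
```

```text
t 15.7167 tcp [0.4485 0.1391 0.1323] mach [-0.1132  0.0389  0.1323] F mach [ 2.68 13.04 -0.91] w 0.0007 q [-0.06  0.17  1.95  0.57  1.07 -1.81]
tilt 0.496 lever right 0.472 Ftan 11.2 Frad -6.74 Fx 2.68 F from torque 12.33 tip depth below ball 15.5
```

Emit:
jog_arm --rows '[0.0002,0.002,0.001,0,0,0,1,0.0005,0.004,0.002,0,0,0,1,0.001,0.01,0.005,0,0,0,1,0.001,0.015,0.008,0,0,0,1,-0.01,0.015,0.02,-4,0.4,0,1,-0.02,0.015,0.02,-4,0.4,0,1,-0.03,0.01,0.02,-5,0.5,0,1,-0.03,0.01,0.02,-5,0.5,0,1]'

```text
time_s: 16.38
ee_pos: [0.3606, 0.2188, 0.2295]
eef_rot: [1.555, 1.396, 1.44]
force: [-0.1, 0.3, -0.7]
grip_width: 0.0003
```

Emit:
jog_arm --rows '[-0.02,0,0,-5,0.5,0,1,-0.02,0,0,-5,0.5,0,1,-0.01,0,0,0,0,0,1,0,0,0,0,0,0,1]'

```text
time_s: 16.72
ee_pos: [0.31, 0.2199, 0.2284]
eef_rot: [1.17, 1.564, 1.06]
force: [0.2, 0.1, -0.4]
grip_width: 0.0002
```

```bash
python3 look2.py 30; python3 look.py 30 t; python3 gap.py 30 2>/dev/null;python3 slide.py 18 30; cp pics/raw_t30.png pics/top30.png
```

```text
t 16.7167 tcp [0.31   0.2199 0.2284] mach [-0.2597  0.1041  0.2284] F mach [ 0.24  0.12 -0.37] w 0.0002 q [ 0.52 -0.12  1.92  0.    1.33 -0.94]
toolx,y mach [ 0.003  0.006 -1.   ] [-0.     1.     0.006]
ball px [367.02068966 221.03718729] lean left -0.41 res 0.36 npx 475
t 16.7667 tcp [0.311  0.2195 0.2283] mach [-0.2587  0.1038  0.2283] F mach [ 0.9  -0.54 -0.42] w 0.0006 q [ 0.52 -0.11  1.92  0.    1.33 -0.95]
toolx,y mach [ 0.002  0.007 -1.   ] [0.001 1.    0.007]
30 {'idx': array([256.6 , 256.79, 256.89, 257.07]), 'slope': 0.129, 'red': array([392.58, 258.18]), 'rad': np.float64(-0.009)}
18 [(0.538, 0.074, 0.994), (0.567, 0.114, 0.997)]
30 [(0.499, 0.092, 0.995), (0.583, 0.099, 0.996)]
```

View pics/s30.png

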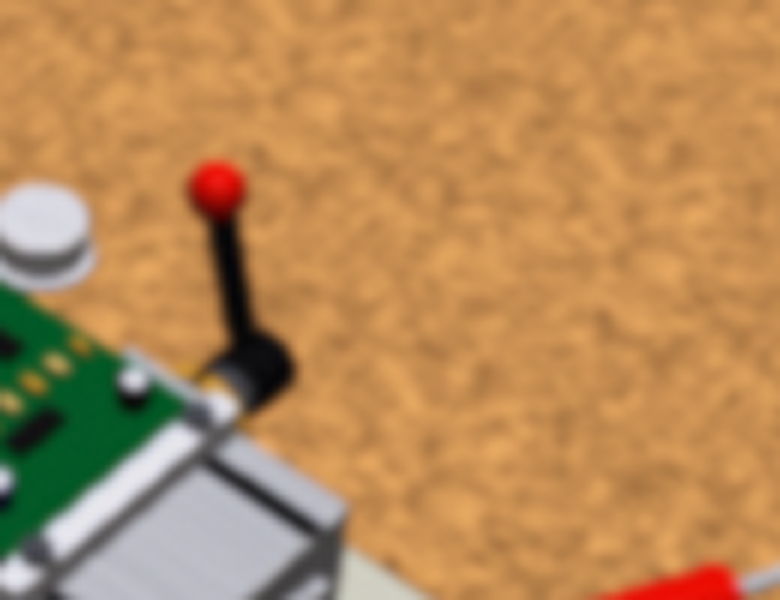

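View pics/top30.png

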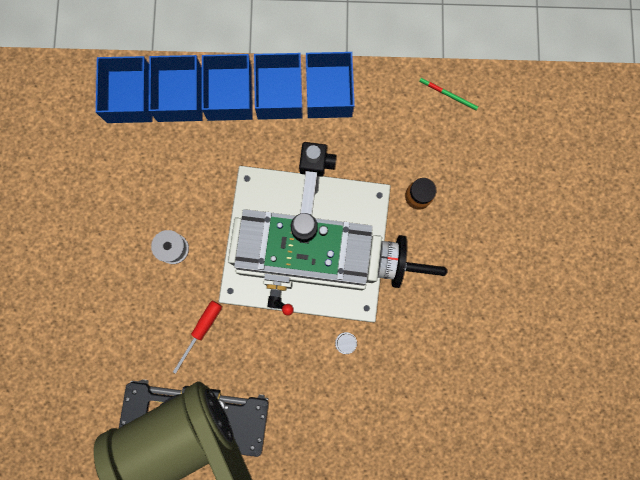

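View pics/t30.png

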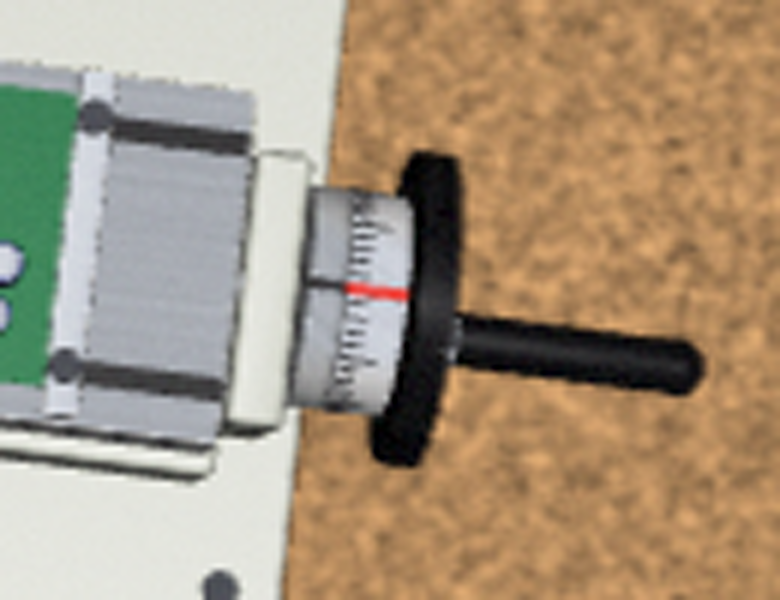

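```bash
python3 - <<'E'
from h import *
def tri(ft,fs,bt,bs):
    U={}
    for n,f,b in(("top",ft,bt),("scene",fs,bs)):
        im=cv2.imread(f).astype(float);y0,y1,x0,x1=b;w=im[y0:y1,x0:x1]
        red=w[...,2]-np.maximum(w[...,0],w[...,1]);ys,xs=np.mgrid[y0:y1,x0:x1]
        m=np.clip(red-70,0,60);m=m/m.sum();U[n]=np.array([(xs*m).sum(),(ys*m).sum()])
    r=least_squares(lambda P:np.r_[proj("top",P)[0]-U["top"],proj("scene",P)[0]-U["scene"]],[.45,.18,.13])
    Rm=np.array([[np.cos(PM[2]),-np.sin(PM[2]),0],[np.sin(PM[2]),np.cos(PM[2]),0],[0,0,1]])
    p=(r.x-[PM[0],PM[1],0])@Rm
    return U,p,np.round(r.fun,2)
a=tri("pics/top0.png","pics/scene0.png",(290,320,235,262),(225,255,380,405))
b=tri("pics/raw_t30.png","pics/raw_s30.png",(298,322,276,300),(208,236,353,380))
for U,p,f in(a,b): print(U,np.round(p,4),'lean left',np.arctan2(p[1]-.04,p[2]-.08),'r',np.hypot(p[1]-.04,p[2]-.08),f)
E
```

```text
{'top': array([249.33634142, 304.44350442]), 'scene': array([392.75947522, 238.74028183])} [-0.1112  0.0802  0.1311] lean left 0.6660465475388179 r 0.06501274637660973 [-0.06  0.04 -0.08 -0.  ]
{'top': array([287.15904462, 309.236808  ]), 'scene': array([365.86935065, 220.13038961])} [-0.111   0.0157  0.1372] lean left -0.40178220783032254 r 0.06212603211680182 [ 0. -0.  0.  0.]
```

Emit:
jog_arm --rows '[0.025,0,0,5,-0.5,0,1,0.024,0,0,5,-0.5,0,1,0.03,-0.01,-0.02,5,-0.5,0,1,0.03,-0.01,-0.02,5,-0.5,0,1,0.02,-0.015,-0.02,4,-0.4,0,1,0.01,-0.015,-0.02,4,-0.4,0,1,0,-0.01,-0.006,0.4,0,0,1,0,0,0,0,0,0,1]'

```text
time_s: 17.48
ee_pos: [0.4508, 0.1557, 0.1397]
eef_rot: [1.589, 1.067, 1.469]
force: [-0.5, 0.1, -0.4]
grip_width: 0.0002
```

```bash
python3 lev.py; python3 look2.py 31
```

```text
t 17.4833 tcp [0.4508 0.1557 0.1397] mach [-0.1128  0.0557  0.1397] F mach [-0.45  0.01 -0.4 ] w 0.0002 q [-0.02  0.17  1.93  0.58  1.07 -1.77]
tilt 0.504 lever right 0.174 Ftan -0.06 Frad -0.39 Fx -0.45 F from torque -0.0 tip depth below ball 13.9
t 17.4833 tcp [0.4508 0.1557 0.1397] mach [-0.1128  0.0557  0.1397] F mach [-0.45  0.01 -0.4 ] w 0.0002 q [-0.02  0.17  1.93  0.58  1.07 -1.77]
toolx,y mach [-0.004  0.483 -0.876] [0.011 0.876 0.483]
ball px [368.54986331 222.23368596] lean left -0.34 res 0.49 npx 973
```

Emit:
jog_arm --rows '[-0.0006,-0.0052,-0.0028,0,0,0,1,-0.0005,-0.0052,-0.0028,0,0,0,1,-0.0001,-0.0014,-0.0006,0,0,0,1,0,0,0,0,0,0,1]'

```text
time_s: 17.87
ee_pos: [0.449, 0.1474, 0.1363]
eef_rot: [1.58, 1.067, 1.468]
force: [0.3, 0.9, -0.6]
grip_width: 0.0007
```

```bash
python3 lev.py
```

```text
t 17.8667 tcp [0.449  0.1474 0.1363] mach [-0.1136  0.0472  0.1363] F mach [ 0.2   0.96 -0.56] w 0.0007 q [-0.04  0.17  1.94  0.58  1.07 -1.8 ]
tilt 0.503 lever right 0.325 Ftan 0.74 Frad -0.83 Fx 0.2 F from torque 0.89 tip depth below ball 15.1
```

Emit:
jog_arm --rows '[-0.0001,-0.0012,-0.0002,0,0,0,1,0,0,0,0,0,0,1]'

```text
time_s: 18.03
ee_pos: [0.4489, 0.1463, 0.1361]
eef_rot: [1.58, 1.067, 1.468]
force: [0.5, -0.2, -0.7]
grip_width: 0.0004
```

```bash
python3 lev.py
```

```text
t 18.0333 tcp [0.4489 0.1463 0.1361] mach [-0.1136  0.0462  0.1361] F mach [ 0.53 -0.12 -0.67] w 0.0004 q [-0.05  0.17  1.94  0.58  1.08 -1.8 ]
tilt 0.503 lever right 0.341 Ftan -0.34 Frad -0.59 Fx 0.53 F from torque -0.26 tip depth below ball 15.0
```

Emit:
jog_arm --rows '[-0.0003,-0.0025,-0.001,0,0,0,1,-0.0002,-0.0015,-0.0008,0,0,0,1,0,0,0,0,0,0,1]'

```text
time_s: 18.28
ee_pos: [0.4484, 0.1422, 0.1341]
eef_rot: [1.582, 1.067, 1.469]
force: [-0.6, 2.2, 1.5]
grip_width: 0.0006
```

```bash
python3 lev.py
```

```text
t 18.2833 tcp [0.4484 0.1422 0.1341] mach [-0.1137  0.042   0.1341] F mach [-0.89  2.14  1.49] w 0.0006 q [-0.06  0.17  1.95  0.58  1.08 -1.81]
tilt 0.504 lever right 0.417 Ftan 2.56 Frad 0.5 Fx -0.89 F from torque 2.51 tip depth below ball 15.4
```

Emit:
jog_arm --rows '[-0.0001,-0.0012,-0.0006,0,0,0,1,0,0,0,0,0,0,1]'

```text
time_s: 18.45
ee_pos: [0.4483, 0.1413, 0.1338]
eef_rot: [1.582, 1.066, 1.469]
force: [-0.9, 6.3, 4.9]
grip_width: 0.0004
```

```bash
python3 lev.py
```

```text
t 18.45 tcp [0.4483 0.1413 0.1338] mach [-0.1137  0.0411  0.1338] F mach [-1.56  6.15  4.86] w 0.0004 q [-0.06  0.17  1.95  0.58  1.08 -1.81]
tilt 0.505 lever right 0.433 Ftan 7.62 Frad 1.83 Fx -1.56 F from torque 7.41 tip depth below ball 15.3
```

Emit:
jog_arm --rows '[-0.0001,-0.001,-0.0002,0,0,0,1,0,0,0,0,0,0,1]'

```text
time_s: 18.62
ee_pos: [0.4483, 0.1405, 0.1337]
eef_rot: [1.581, 1.066, 1.469]
force: [-0.7, 8.1, 3.7]
grip_width: 0.0003
```

```bash
python3 lev.py
```

```text
t 18.6167 tcp [0.4483 0.1405 0.1337] mach [-0.1136  0.0404  0.1337] F mach [-1.56  8.    3.65] w 0.0003 q [-0.06  0.17  1.95  0.58  1.08 -1.81]
tilt 0.505 lever right 0.444 Ftan 8.8 Frad -0.14 Fx -1.56 F from torque 8.91 tip depth below ball 15.1
```

Emit:
jog_arm --rows '[-0.0001,-0.0007,-0.0001,0,0,0,1,0,0,0,0,0,0,1]'

```text
time_s: 18.78
ee_pos: [0.4482, 0.1399, 0.1336]
eef_rot: [1.581, 1.066, 1.469]
force: [1.0, 9.5, 1.9]
grip_width: 0.0008
```

```bash
python3 lev.py; python3 look2.py 33
```

```text
t 18.7833 tcp [0.4482 0.1399 0.1336] mach [-0.1136  0.0397  0.1336] F mach [-0.1   9.58  1.94] w 0.0008 q [-0.06  0.17  1.95  0.58  1.08 -1.82]
tilt 0.505 lever right 0.453 Ftan 9.46 Frad -2.45 Fx -0.1 F from torque 9.93 tip depth below ball 14.9
t 18.7833 tcp [0.4482 0.1399 0.1336] mach [-0.1136  0.0397  0.1336] F mach [-0.1   9.58  1.94] w 0.0008 q [-0.06  0.17  1.95  0.58  1.08 -1.82]
toolx,y mach [-0.004  0.484 -0.875] [0.004 0.875 0.484]
ball px [370.03356043 224.92253343] lean left -0.255 res 2.64 npx 968
```

Emit:
jog_arm --rows '[-0.0001,-0.001,-0.0002,0.3,0,0,1,0,0,0,0,0,0,1]'

```text
time_s: 19.0
ee_pos: [0.4481, 0.139, 0.1334]
eef_rot: [1.583, 1.06, 1.47]
force: [1.2, 10.0, 2.1]
grip_width: 0.0007
```

```bash
python3 lev.py
```

```text
t 19.0 tcp [0.4481 0.139  0.1334] mach [-0.1136  0.0388  0.1334] F mach [ 0.12 10.03  2.08] w 0.0007 q [-0.07  0.17  1.95  0.59  1.08 -1.82]
tilt 0.511 lever right 0.47 Ftan 9.88 Frad -2.69 Fx 0.12 F from torque 10.38 tip depth below ball 14.8
```

Emit:
jog_arm --rows '[-0.0001,-0.0008,-0.0002,0.3,0,0,1,0,0,0,0,0,0,1]'

```text
time_s: 19.17
ee_pos: [0.4481, 0.1383, 0.1332]
eef_rot: [1.583, 1.055, 1.471]
force: [1.6, 10.9, 1.9]
grip_width: 0.0004
```

```bash
python3 lev.py
```

```text
t 19.1667 tcp [0.4481 0.1383 0.1332] mach [-0.1136  0.0381  0.1332] F mach [ 0.36 11.04  1.85] w 0.0004 q [-0.07  0.18  1.95  0.59  1.08 -1.83]
tilt 0.516 lever right 0.483 Ftan 10.64 Frad -3.48 Fx 0.36 F from torque 11.25 tip depth below ball 14.7
```

Emit:
jog_arm --rows '[-0.0001,-0.001,-0.0001,0.5,0,0,1,0,0,0,0,0,0,1]'

```text
time_s: 19.33
ee_pos: [0.448, 0.1374, 0.1331]
eef_rot: [1.585, 1.046, 1.472]
force: [3.7, 12.1, 1.0]
grip_width: 0.0008
```

```bash
python3 lev.py
```

```text
t 19.3333 tcp [0.448  0.1374 0.1331] mach [-0.1136  0.0372  0.1331] F mach [ 2.36 12.42  1.  ] w 0.0008 q [-0.08  0.18  1.95  0.6   1.09 -1.84]
tilt 0.525 lever right 0.499 Ftan 11.38 Frad -5.06 Fx 2.36 F from torque 12.25 tip depth below ball 14.7
```

Emit:
jog_arm --rows '[-0.0001,-0.001,-0.0001,0.5,0,0,1,0,0,0,0,0,0,1]'

```text
time_s: 19.5
ee_pos: [0.4479, 0.1364, 0.133]
eef_rot: [1.587, 1.037, 1.474]
force: [3.8, 13.9, 0.4]
grip_width: 0.0005
```

```bash
python3 lev.py
```

```text
t 19.5 tcp [0.4479 0.1364 0.133 ] mach [-0.1135  0.0362  0.133 ] F mach [ 2.28 14.25  0.42] w 0.0005 q [-0.09  0.18  1.95  0.61  1.09 -1.86]
tilt 0.534 lever right 0.515 Ftan 12.61 Frad -6.65 Fx 2.28 F from torque 13.72 tip depth below ball 14.5
```

Emit:
jog_arm --rows '[0.0002,0.002,0.001,0,0,0,1,0.0005,0.004,0.002,0,0,0,1,0.001,0.01,0.005,0,0,0,1,0.001,0.015,0.008,0,0,0,1,-0.01,0.015,0.02,-4,0.4,0,1,-0.02,0.015,0.02,-4,0.4,0,1,-0.03,0.01,0.02,-5,0.5,0,1,-0.03,0.01,0.02,-5,0.5,0,1]'

```text
time_s: 20.17
ee_pos: [0.3597, 0.2161, 0.2296]
eef_rot: [1.58, 1.36, 1.464]
force: [-0.1, 0.9, 0.9]
grip_width: 0.0005
```

Emit:
jog_arm --rows '[-0.02,0,0,-5,0.5,0,1,-0.02,0,0,-5,0.5,0,1,-0.01,0,0,0,0,0,1,0,0,0,0,0,0,1]'

```text
time_s: 20.5
ee_pos: [0.3091, 0.2172, 0.2286]
eef_rot: [1.612, 1.529, 1.501]
force: [0.4, -0.2, 0.1]
grip_width: 0.0004
```

```bash
python3 look2.py 40; python3 look.py 41 t; python3 gap.py 41 2>/dev/null;python3 slide.py 18 41; python3 - <<'E'
import cv2
t=cv2.imread("pics/raw_t41.png")[250:350,220:350];o=cv2.imread("pics/top0.png")
cv2.imwrite("pics/t41b.png",cv2.resize(t,None,fx=6,fy=6,interpolation=2))
E
```

```text
t 20.5 tcp [0.3091 0.2172 0.2286] mach [-0.2603  0.1013  0.2286] F mach [ 0.38 -0.13  0.13] w 0.0004 q [ 0.49 -0.14  1.94  0.04  1.32 -0.98]
toolx,y mach [-0.002  0.042 -0.999] [0.001 0.999 0.042]
ball px [367.10731908 220.91858553] lean left -0.41 res 0.49 npx 439
t 20.55 tcp [0.3101 0.2168 0.2285] mach [-0.2593  0.101   0.2285] F mach [0.55 0.02 0.44] w 0.0006 q [ 0.49 -0.13  1.94  0.04  1.32 -0.98]
toolx,y mach [-0.002  0.042 -0.999] [0.003 0.999 0.042]
41 {'idx': array([256.6 , 256.79, 256.87, 257.06]), 'slope': 0.129, 'red': array([392.51, 258.18]), 'rad': np.float64(-0.01)}
18 [(0.538, 0.074, 0.994), (0.567, 0.114, 0.997)]
41 [(0.514, 0.085, 0.995), (0.589, 0.106, 0.996)]
```

View pics/t41b.png

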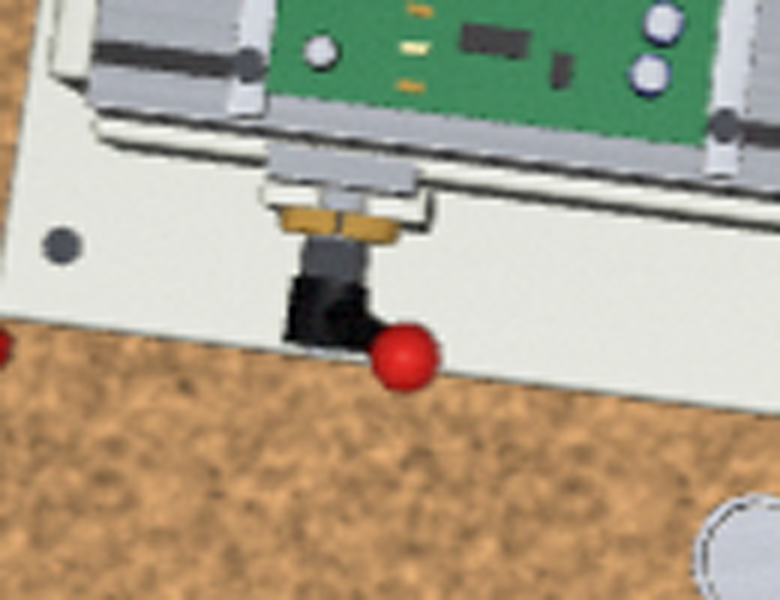

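View pics/raw_s40.png

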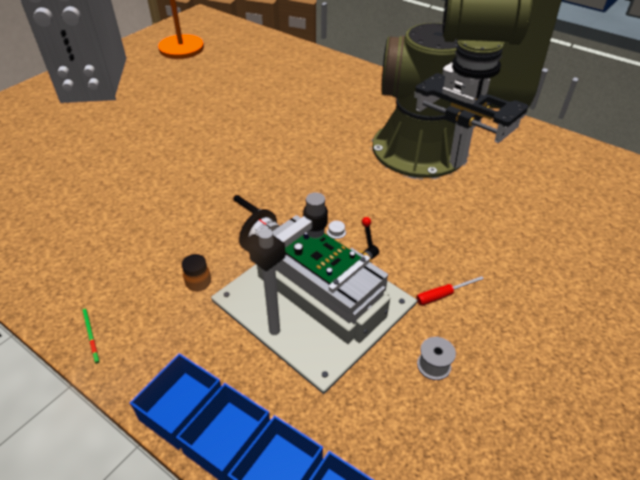

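```bash
python3 - <<'E'
import cv2,numpy as np
g=lambda f:cv2.imread(f).astype(float)
fs=["pics/top0.png","pics/raw_t1.png","pics/raw_t18.png","pics/raw_t30.png","pics/raw_t41.png"]
for f in fs:
    im=g(f).mean(2)
    out=[]
    for y in range(284,291):
        row=im[y,268:286]; d=np.clip(np.median(row)-row-12,0,None); i=3+d[3:15].argmax(); s=slice(i-2,i+3)
        out.append(round(268+(np.arange(18)[s]*d[s]).sum()/max(d[s].sum(),1e-9),2) if d[s].sum()>20 else None)
    print(f,out)
z=np.hstack([cv2.resize(cv2.imread(f)[280:294,264:290],None,fx=15,fy=15,interpolation=0) for f in (fs[0],fs[4])])
cv2.imwrite("pics/cam.png",z)
E
```

```text
pics/top0.png [np.float64(270.26), np.float64(275.7), np.float64(275.49), np.float64(275.37), None, None, np.float64(271.5)]
pics/raw_t1.png [None, np.float64(275.71), np.float64(275.47), np.float64(275.35), None, None, np.float64(271.33)]
pics/raw_t18.png [np.float64(270.3), np.float64(275.67), np.float64(275.48), np.float64(275.33), np.float64(275.0), None, np.float64(271.31)]
pics/raw_t30.png [np.float64(273.51), np.float64(276.4), np.float64(276.29), np.float64(276.0), np.float64(276.0), None, None]
pics/raw_t41.png [np.float64(273.51), np.float64(276.09), np.float64(275.99), np.float64(276.0), np.float64(275.95), None, None]
```

View pics/cam.png

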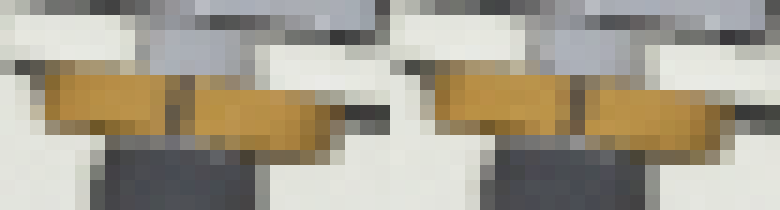

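```bash
python3 - <<'E'
from station import ctrl
print(ctrl.hand_in()); print(ctrl.get_obs()['time_s'])
E
```

```text
the job is handed in; nothing more can be done
None
the job is handed in; nothing more can be done
```

The slide is back at its zero line with the slack taken up. The lock is nipped, and I handed the job in at about 20.6 s with the arm clear of everything.

**Handwheel:**
- **Winding back:** with a 10–14 N hold I wound the wheel anticlockwise to about 1.6 rad beyond the line. The pictures showed the slide following by roughly 1.4 mm.
- **Coming up to the line:** I then came up clockwise only. The slide moved again once the slack was taken up. Before opening the fingers I eased the arm back about 1.5 mm to relieve the hold.
- **Final position:** the red line is about 0.01 rad short of the index, which is about 0.01 mm of slide. It read the same after release, after locking and in the last picture.

**Lock lever:**
- **Pushing:** I pushed the lever over with the shut fingers. It bit at about 0.38 rad right of upright. I took it to about 11–12 N, let go, then pushed it again to about 13 N as a check.
- **Final position:** the black cam mark now sits about 1 mm to the right, within the 0.6–2 mm that means firm.

**What disagreed or went wrong:**
- **First push:** the fingertip rode up on the ball, with about 34 N at the wrist. The lever was still slack then. I backed off, went lower and pushed cleanly.
- **Handle slip:** the handle slipped about 12 mm in the fingers at the back of the stroke, which raised the wrist force to about 27 N for a moment.
- **Lever angle:** measured from the arm while pushing it was 0.47–0.51 rad, but the camera gave about 0.41 rad after each release. Either finger give or a little spring-back would explain it. The second push moved neither the lever nor the cam mark visibly.

In the last pictures the reel, knob, screwdriver and jar look where they were. I never drove the tool near the slide or its circuit board.

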